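Clear the lapping plate and fetch the long sanding block

ROBOT

A 6-joint arm with a two-finger parallel gripper is mounted at the origin on the work surface. World frame = base frame: x ahead of the robot, y to its left, z up, the work surface at z = 0. Lengths are in m, angles in rad, forces in N, time in s.
With the tool pointing down it reaches from about 0.425 to 0.95 m from the base axis. Payload 3.5 kg.
Tool frame: the origin (TCP) lies midway between the tips of the shut fingers; the grasp point (between the pads) lies 19 mm behind it; y points along the fingers, x is the direction in which the jaws open and shut, and the axes are right-handed (so a half turn about y gives the same grasp; the last joint's range is limited). The gripper opens to 85 mm and grips with 20 to 120 N. Pads are 22 mm wide; open, the fingers measure 114 mm over their backs; the gripper's body (76 mm by 85 mm) begins 54 mm behind the grasp point. The pads swing forward as they close: fully open they stand 13 mm farther back than shut.
Start: joints at [0.988, 0.286, 1.577, -0, 1.279, -0.15], TCP at [0.283, 0.613, 0.193] pointing down, gripper open.
Joint ranges: [-2.77, 2.77], [-0.9, 2.22], [0.21, 2.48], [-1.53, 4.67], [0.24, 2.81], [-2.84, 2.84]. Speed limits (rad/s): [2.79, 2.79, 3.14, 3.14, 3.14, 3.14].

INTERFACE

Orientations are given as a unit quaternion [x, y, z, w].
In Python, from plant import ctrl, viewer gives the robot as it stands.
- The arm moves only by the tool step_arm, never from a script. Its argument "rows" is a list of rows, each a list of 3 entries, a list of its own where there are three numbers: the turn, a rotation vector about the tool's x, y, z in degrees, then the shift along the tool's x, y, z in mm, then the closure, from 0 (fully open) to 1 (shut). A call has 1 to 10 rows; each row is the pose to reach, as a shift and turn from the pose commanded when the call began, along the tool's axes at that moment; what a row does not reach only later rows make up. A row lasts 1/12 s, in which the tool goes at most 41.7 mm and 7.16 degrees, less where a joint would pass 70% of its speed; a pose out of reach is approached as far as the arm can. A call with a gripper value outside its range is refused whole. The fingers move at their own pace and stop on an object; "newtons" is the grip in N (left out, the last holds). Time passes only in rows, so rows that repeat a pose let the fingers close. It gives the time, the measured TCP pose, the force and the opening at its end, in the units of the state.
- ctrl.get_state(): the state, without advancing time (a new reading comes with each control period).
- viewer.read_camera(name): name is "scene" or "top" or "wrist"; returns (picture, depth): 420x560x3 uint8, red, green, blue; 420x560 float32, m along the optical axis (not along the pixel's ray), 0 where there is no reading.
- viewer.calibration(name): a dict with "K" (3x3 intrinsics, pixels), "R" (3x3) and "t" (3): a world point X has camera coordinates R X + t. Camera axes: x right, y down, z forward; pixel columns grow to the right and rows downward; lengths in m; the calibration is good to about 2 mm. The wrist camera is an equidistant fisheye: a pixel r from the principal point sees the ray r / f radians off the axis. A picture is of the moment at which its call begins: read the wrist's pose just before it. calibration takes no time and is no camera call; for the wrist camera it gives the pose at the moment of the call.
- ctrl.sign_off(): hands the job in, once; it reports no verdict.
The state is a dict: "time": time; "qpos": joint angles; "dq": joint speeds; "joint_efforts": joint torques, N m; "eef_pos": TCP position; "tcp_rot": TCP orientation; "contact_force": force on the tool from outside, world axes, zero at the start; "wrist_torque": the same for the moment, N m; "opening": opening from 0.0 (shut) to 1.0 (fully open).
Only numpy, scipy, OpenCV 4.12 (cv2) and the standard library are available. Lean on these libraries where they do the work, as an engineer would, in place of code of your own. Each camera call takes 0.05 s, during which the arm holds its last target.

TASK

First slide the wax tin off the stone lapping plate onto its round parking disc, keeping it flat on the bench. Then take the long sanding block off its barbed hook without forcing it (raise it, tilt it and back it over the barb) and set it gently down, upright, in the middle of the plate with its sole lengthwise along the plate. Leave the short block on its hook and everything else where it is.

Things in the scene. Friction and masses are not known exactly. Their poses are not given: they have to be found in the camera images.
- hook_stand: Fixed steel stand. Origin: on the bench under the middle of its rail. The rail, 12 mm thick, axis at 190 mm height and x = 0, runs along own y from -135 to 135 mm. Two equal barbed hooks leave it along own -x, at y = +70 and y = -70 mm. Only the hook tips and blocks rise above the rail. Foot plate 12 mm high, x -20 to 80, y -150 to 150 mm.
- long_block_mid (a point): Centre of the long sanding block, half-way up (82.5 mm over its underside); it hangs on either hook, own x and y parallel to the stand's. Sole 46 (own x) x 120 (own y) x 20 mm; on its middle an upright handle board 12 mm thick (own x) and 44 mm wide (own y), its top 165 mm above the underside. About 0.3 kg; it stands steadily on its sole. Own z is up.
- hook_bend (a point): Where the level bar of the hook at the stand's y = +70 mm bends up (point on the bar axis; stand x = -75 mm, z = 190 mm). Each hook is a round bar 8 mm thick: level from the rail to x = -75 mm, then rising 55 degrees from level, onwards in -x, for 30 mm; an 11 mm ball sits on the tip (centre at x = -92 mm, z = 214.6 mm). Own axes as the stand.
- long_block_hole (a point): Centre of the hole through the long block's handle board (105 mm over the underside), along own x: 24 mm wide, 22 mm high; 49 mm of solid board above it. It hangs with the hole's upper edge on the level bar, 40 to 50 mm from the rail. Upright, the board cannot pass the bent tip; tilted 30 to 45 degrees, top towards the rail, the hole slips along and over it.
- short_block_mid (a point): The short sanding block, on the other hook; the same in all but its sole, which is 80 mm long. Point: its centre, 82.5 mm above its underside. It stays where it hangs.
- lap_plate: Lapping plate of pale stone, let in flush with the bench (no step, things slide over its edge): 110 mm (own x) x 160 mm (own y). Origin: centre of its surface, on bench height.
- park_disc: Parking place for the tin: round dark rubber disc 130 mm across, let in flush with the bench (no step). Origin: its centre, on bench height.
- wax_tin_mid (a point): Round, flat, closed wax tin, 96 mm across, 45 mm high, standing loose on the lapping plate; too wide to grip. Point: its centre, half-way up (22.5 mm). About 0.35 kg.
- weight_mid (a point): Bystander: brass weight, 44 mm across, 45 mm high, standing between the plate and the disc. Point: its centre, half-way up.
- tape_roll: Bystander: paper tape roll lying flat in front of the hooks, 60 mm across, 20 mm high. Origin: centre of its underside.
- glue_bottle: Bystander: upright bottle, 54 mm across, 150 mm high. Origin: centre of its underside.
- bar_clamp: Bystander: bar clamp lying on the bench, bar 240 mm along its own x, jaws reaching to its own y = +73 mm, 24 mm high. Origin: middle of the bar, on the bench.
- offcut: Bystander: wooden offcut 90 x 50 x 30 mm. Origin: centre of its underside.
- cup: Bystander: cup, 70 mm across, 85 mm high. Origin: centre of its underside.
Mind the look-alikes: they are no part of the job. Several things look just like the part that bears wax_tin_mid: the one meant starts farthest to the robot's left. What is shaped like the part that bears long_block_mid but blue is not meant.

How it is judged:
By the outcome, as a careful person would: the job done as asked, in the order asked, and still so for the second after the job is handed in, with the robot touching nothing.
It also fails if it takes over 67 s, if anything falls off the work surface, if the arm or the gripper's body presses on something with over 40 N, if the wrist force passes 120 N, or if a joint passes its speed limit or range.

## Working session

There is one attempt and no reset: what is moved stays moved. The work goes in short steps, Python scripts to look and compute and a tool call to move; the robot and the scene stay as the last step left them, time stands still between calls to the robot, and variables do not carry over. Pictures are saved under pics/ and viewed, and the job is handed in when it is done.

Besides the shell and the picture viewer there is one more tool, called after ">>>" as name(argument=value, ...) on one line, values as JSON. step_arm: Moves the arm, as the interface text tells. Its arguments: {"type":"object","properties":{"rows":{"type":"array"},"newtons":{"type":"number"}},"required":["rows"]}

```bash
ls -la; mkdir -p pics; python3 - <<'E'
from plant import ctrl, viewer
import cv2,numpy as np
print(ctrl.get_state())
for n in ["scene","top","wrist"]:
    c=viewer.calibration(n); print(n,c)
    p,d=viewer.read_camera(n)
    np.savez(f"pics/{n}0.npz",p=p,d=d,K=c["K"],R=c["R"],t=c["t"])
    cv2.imwrite(f"pics/{n}0.png",p[:,:,::-1])
E
```

```text
total 12
drwxr-xr-x  3 agent agent 4096 Dec  6 11:17 .
drwxr-xr-x 23 root  root  4096 Dec  6 11:17 ..
drwxr-xr-x  2 agent agent 4096 Dec  6 11:17 pics
{'time': 0.0, 'qpos': array([ 9.87993158e-01,  2.87175865e-01,  1.57818571e+00, -5.35225155e-05,
        1.27857761e+00, -1.49993129e-01]), 'dq': array([ 0.00041307, -0.00013073, -0.00113855,  0.00101958, -0.00077911,
        0.00080444]), 'joint_efforts': array([-1.68578626e-03, -4.05969822e+01, -2.92630291e+01, -2.60196894e-04,
        5.66818519e-03,  1.45449502e-05]), 'eef_pos': array([0.2826772 , 0.61213566, 0.19113576]), 'tcp_rot': array([ 0.5960485 ,  0.38023175, -0.38173273, -0.59534034]), 'contact_force': array([ 0.27831245,  0.78685714, -0.05347772]), 'wrist_torque': array([-0.04426986,  0.00727523,  0.08686166]), 'opening': 0.9981892344687807}
scene {'K': array([[408.82317207,   0.        , 277.44882232],
       [  0.        , 408.82317207, 206.71490165],
       [  0.        ,   0.        ,   1.        ]]), 'R': array([[ 0.70249186,  0.71167257,  0.00522877],
       [ 0.5643037 , -0.55251718, -0.61342163],
       [-0.43366636,  0.43387432, -0.78973829]]), 't': array([-0.36174895, -0.26467577,  1.7868785 ])}
top {'K': array([[414.49037849,   0.        , 278.73595928],
       [  0.        , 414.49037849, 212.18080853],
       [  0.        ,   0.        ,   1.        ]]), 'R': array([[-0.02089321, -0.99978108,  0.0011247 ],
       [-0.9768766 ,  0.02017511, -0.21284989],
       [ 0.2127806 , -0.00554581, -0.97708426]]), 't': array([-0.0149494 ,  0.57625863,  1.37094867])}
wrist {'K': array([[325.1922621 ,   0.        , 283.09995271],
       [  0.        , 325.1922621 , 216.26032187],
       [  0.        ,   0.        ,   1.        ]]), 'R': array([[ 0.42013368,  0.90745885, -0.00247484],
       [ 0.8756542 , -0.40469008,  0.26354441],
       [ 0.23815416, -0.11289099, -0.96464409]]), 't': array([-0.67368843, -0.0351585 ,  0.3795714 ])}
```

View pics/scene0.png

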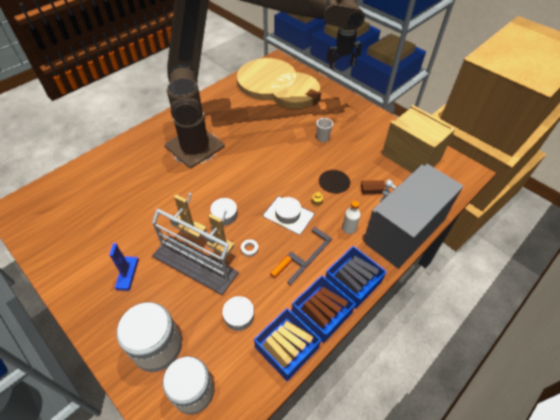

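View pics/top0.png

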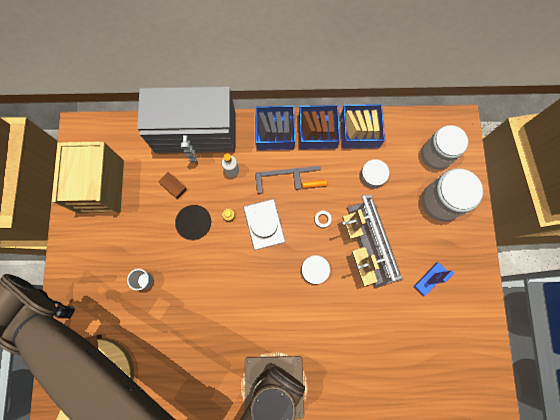

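View pics/wrist0.png

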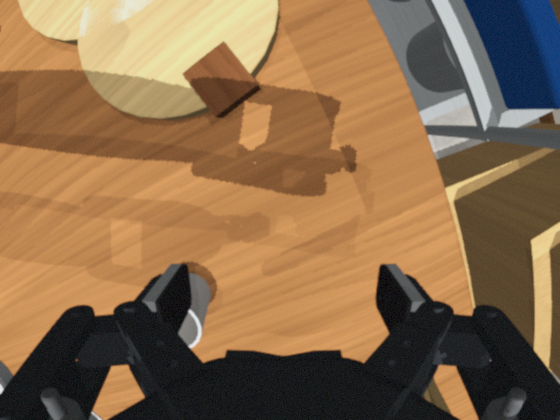

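```bash
python3 - <<'E'
import cv2,numpy as np
t=cv2.imread("pics/top0.png"); s=cv2.imread("pics/scene0.png")
def crop(im,x0,y0,w,h,k,n):
    c=cv2.resize(im[y0:y0+h,x0:x0+w],None,fx=k,fy=k,interpolation=cv2.INTER_CUBIC)
    for i in range(0,w,10):
        cv2.line(c,(i*k,0),(i*k,(8 if i%50 else 16)),(255,0,255),1)
        if i%20==0: cv2.putText(c,str(x0+i),(i*k,26),0,.35,(255,0,255),1)
    for i in range(0,h,10):
        cv2.line(c,(0,i*k),(8,i*k),(255,0,255),1)
        if i%20==0: cv2.putText(c,str(y0+i),(10,i*k+4),0,.35,(255,0,255),1)
    cv2.imwrite("pics/"+n,c)
crop(t,300,180,110,120,5,"topA.png")
crop(t,165,180,140,80,5,"topB.png")
crop(s,140,180,130,110,5,"scA.png")
E
```

```text
(no output)
```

View pics/topA.png

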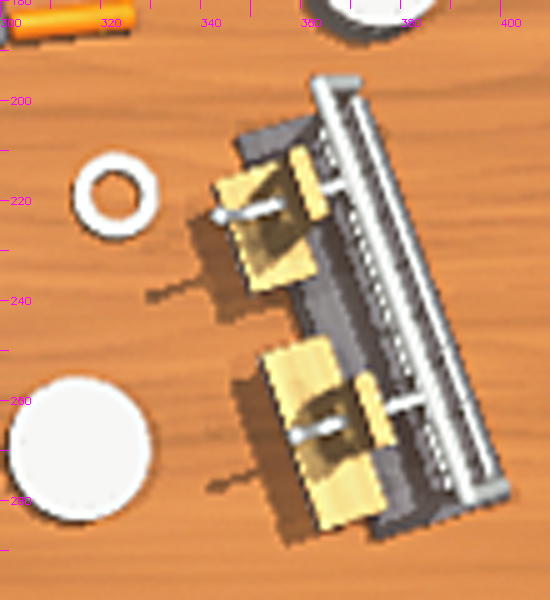

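View pics/topB.png

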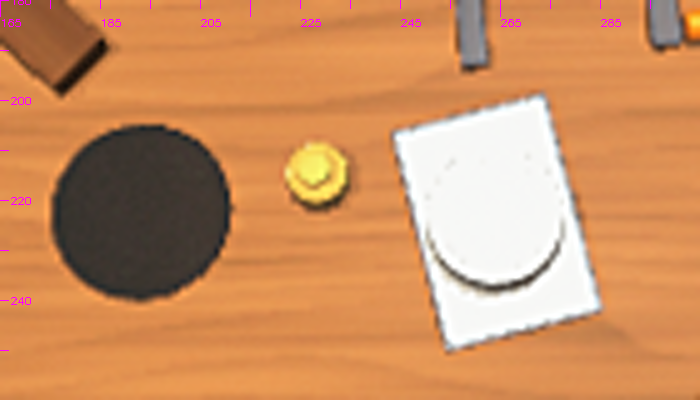

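View pics/scA.png

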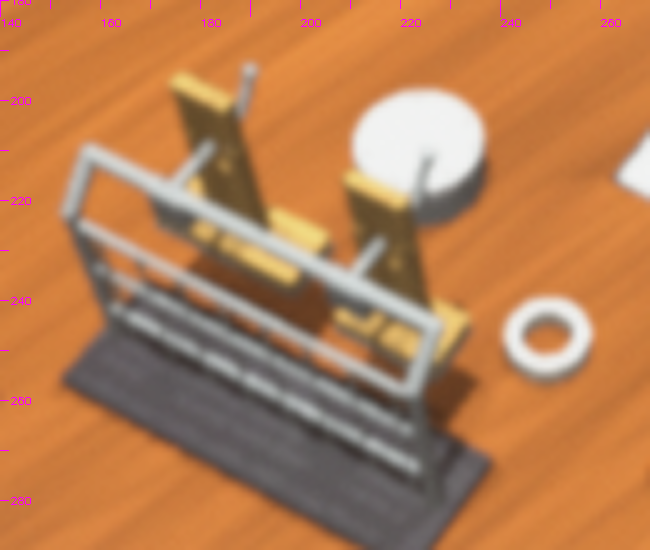

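```bash
cat > h.py <<'E'
import numpy as np,cv2
def load(n):
    f=np.load(f"pics/{n}.npz"); return f["p"],f["d"],f["K"],f["R"],f["t"]
def cloud(n):
    p,d,K,R,t=load(n)
    v,u=np.mgrid[:d.shape[0],:d.shape[1]]
    X=np.stack([(u-K[0,2])/K[0,0]*d,(v-K[1,2])/K[1,1]*d,d],-1)
    W=(X-t)@R
    W[d==0]=np.nan
    return p,W
def onplane(n,u,v,z=0):
    p,d,K,R,t=load(n)
    r=R.T@np.array([(u-K[0,2])/K[0,0],(v-K[1,2])/K[1,1],1]); c=-R.T@t
    return c+r*(z-c[2])/r[2]
def proj(n,X):
    p,d,K,R,t=load(n); c=R@np.asarray(X)+t
    return K[0,0]*c[0]/c[2]+K[0,2],K[1,1]*c[1]/c[2]+K[1,2]
E
python3 - <<'E'
from h import *
np.set_printoptions(precision=4,suppress=True)
B=lambda x,y:((x+.5)/5-.5+165,(y+.5)/5-.5+180)
A=lambda x,y:((x+.5)/5-.5+300,(y+.5)/5-.5+180)
C=[onplane("top0",*B(*q)) for q in [(394,132),(545,94),(602,310),(449,350)]]
print("plate",np.array(C),np.mean(C,0))
e=[C[1]-C[0],C[2]-C[1],C[3]-C[2],C[0]-C[3]]
print([np.linalg.norm(x) for x in e],[np.degrees(np.arctan2(x[1],x[0])) for x in e])
print("disc",onplane("top0",*B(141.5,212.5)))
print("weight top",onplane("top0",*B(317,170),.045))
for n in ["top0","scene0"]:
    p,W=cloud(n)
    print(n,"bench z",np.nanmedian(W[(abs(W[...,0]-.5)<.1)&(abs(W[...,1]-.25)<.05)],0))
    for nm,c in [("tin",np.mean(C,0)),("wt",onplane("top0",*B(317,170),.045))]:
        r=.075 if nm=="tin" else .035
        m=(np.hypot(W[...,0]-c[0],W[...,1]-c[1])<r)&(W[...,2]>.035)&(W[...,2]<.07)
        Q=W[m]; (x,y),rad=cv2.minEnclosingCircle((Q[:,:2]*1000).astype(np.float32))
        print(n,nm,len(Q),x,y,rad,"mid",Q[:,:2].min(0)/2+Q[:,:2].max(0)/2,np.mean(Q,0),"ztop",np.median(Q[:,2]))
E
```

```text
plate [[ 0.6149  0.1002  0.    ]
 [ 0.641  -0.0097  0.    ]
 [ 0.4818 -0.0473  0.    ]
 [ 0.4556  0.0617  0.    ]] [0.5483 0.0262 0.    ]
[np.float64(0.1129353742587902), np.float64(0.16354668953144869), np.float64(0.11213506490105694), np.float64(0.16391792598509863)] [np.float64(-76.62820882000298), np.float64(-166.69666052309802), np.float64(103.56096416971191), np.float64(13.583448322858626)]
disc [0.5593 0.2817 0.    ]
weight top [0.5781 0.1504 0.045 ]
top0 bench z [ 0.4977  0.2498 -0.0005]
top0 tin 582 543.2183837890625 26.815340042114258 48.18044662475586 mid [0.5432 0.0269] [0.5423 0.027  0.0441] ztop 0.044179090182664235
top0 wt 38 576.5619506835938 148.64662170410156 16.539913177490234 mid [0.5766 0.1509] [0.5789 0.1529 0.0431] ztop 0.04387131861123053
scene0 bench z [0.5044 0.2482 0.0019]
scene0 tin 450 543.5841064453125 22.3710994720459 50.21971130371094 mid [0.5445 0.0218] [0.5465 0.0217 0.0458] ztop 0.04606021999493345
scene0 wt 33 585.42529296875 148.00115966796875 16.042360305786133 mid [0.5847 0.1505] [0.5818 0.1496 0.0444] ztop 0.045888599058555066
```

```bash
cat >> h.py <<'E'
def tri(obs):
    # obs: list of (view,u,v)
    A=[];b=[]
    for n,u,v in obs:
        p,d,K,R,t=load(n)
        r=R.T@np.array([(u-K[0,2])/K[0,0],(v-K[1,2])/K[1,1],1]); r/=np.linalg.norm(r); c=-R.T@t
        M=np.eye(3)-np.outer(r,r); A.append(M); b.append(M@c)
    X=np.linalg.lstsq(np.vstack(A),np.hstack(b),rcond=None)[0]
    e=[np.hypot(*(np.array(proj(n,X))-[u,v])) for n,u,v in obs]
    return X,e
E
python3 - <<'E'
from h import *
np.set_printoptions(precision=4,suppress=True)
B=lambda x,y:("top0",(x+.5)/5-.5+300,(y+.5)/5-.5+180)
S=lambda x,y:("scene0",(x+.5)/5-.5+140,(y+.5)/5-.5+180)
pts={"ballL":[B(295,437),S(250,70)],"ballS":[B(220,215),S(428,158)],
"railfar":[B(321,82),S(437,328)],"railnear":[B(466,500),S(86,150)]}
R={}
for k,o in pts.items():
    X,e=tri(o); R[k]=X; print(k,X,e, onplane(*o[0],.2146 if 'ball' in k else .19),onplane(*o[1],.2146 if 'ball' in k else .19))
for a,b in [("ballL","ballS"),("railnear","railfar")]:
    d=R[b]-R[a]; print(np.linalg.norm(d),np.degrees(np.arctan2(d[1],d[0])))
p,W=cloud("top0")
m=(W[...,2]>.215)&(W[...,2]<.27)&(W[...,0]>.35)&(W[...,0]<.7)&(W[...,1]<-.1)&(W[...,1]>-.4)
v,u=np.nonzero(m)
for a,b,c in zip(u,v,W[m]): print(a,b,c,p[b,a])
E
```

```text
ballL [ 0.3692 -0.2623  0.2148] [np.float64(0.25794539112890535), np.float64(0.23401266162082887)] [ 0.3697 -0.2617  0.2146] [ 0.3686 -0.2628  0.2146]
ballS [ 0.5056 -0.225   0.2132] [np.float64(0.2651364997291691), np.float64(0.254872028762002)] [ 0.5058 -0.2241  0.2146] [ 0.5061 -0.2262  0.2146]
railfar [ 0.5946 -0.2966  0.1909] [np.float64(0.013137857946349689), np.float64(0.013575100957070296)] [ 0.5949 -0.2968  0.19  ] [ 0.5941 -0.2963  0.19  ]
railnear [ 0.3305 -0.3695  0.1901] [np.float64(0.6306507077419989), np.float64(0.5827778515755143)] [ 0.3315 -0.3679  0.19  ] [ 0.3292 -0.3708  0.19  ]
0.1414076444297663 15.293139043697531
0.2739608422926399 15.419117533516413
358 210 [ 0.5378 -0.2646  0.2448] [243 210 138]
359 210 [ 0.5384 -0.2682  0.2417] [255 254 164]
360 210 [ 0.5387 -0.2716  0.2401] [255 255 182]
357 211 [ 0.5355 -0.262   0.2417] [76 57 41]
358 211 [ 0.5355 -0.2651  0.2411] [255 230 140]
359 211 [ 0.5361 -0.2687  0.2384] [255 235 149]
360 211 [ 0.5349 -0.2707  0.2435] [255 235 150]
361 211 [ 0.5342 -0.2731  0.2464] [235 190 121]
356 212 [ 0.5373 -0.2632  0.2192] [98
[... 7926 characters left out ...]
 [ 0.3666 -0.3047  0.2408] [255 241 149]
376 267 [ 0.3663 -0.3069  0.2439] [255 245 159]
377 267 [ 0.3662 -0.3096  0.2445] [255 251 161]
378 267 [ 0.3662 -0.3129  0.243 ] [244 220 153]
359 268 [ 0.3664 -0.2619  0.2186] [202 201 193]
373 268 [ 0.3651 -0.3026  0.2234] [94 73 48]
374 268 [ 0.3638 -0.3017  0.24  ] [66 47 31]
375 268 [ 0.3633 -0.3034  0.2454] [249 204 125]
376 268 [ 0.3636 -0.3072  0.2415] [255 217 137]
377 268 [ 0.3634 -0.3099  0.2425] [249 213 129]
378 268 [ 0.3637 -0.3138  0.2386] [255 253 190]
373 269 [ 0.3624 -0.303   0.2209] [94 71 46]
374 269 [ 0.3615 -0.3033  0.2321] [89 70 51]
375 269 [ 0.361  -0.3051  0.2371] [180 147 103]
376 269 [ 0.3605 -0.3066  0.2431] [166 143 119]
```

```bash
cat > mv.py <<'E'
import numpy as np,json,os
from scipy.spatial.transform import Rotation as Ro, Slerp
# commanded pose store
F="cmd.json"
def cmd():
    c=json.load(open(F)); return np.array(c["p"]),Ro.from_quat(c["q"])
def setcmd(p,R): json.dump({"p":list(map(float,p)),"q":list(map(float,R.as_quat()))},open(F,"w"))
def after(row):  # update store with the last row sent: [turn3deg, shift3mm]
    p,R=cmd(); setcmd(p+R.apply(np.array(row[1])/1000),R*Ro.from_rotvec(np.radians(row[0])))
def row(p,R,base=None):
    p0,R0=base or cmd()
    return np.degrees((R0.inv()*R).as_rotvec()).round(1).tolist(), (R0.inv().apply(np.asarray(p)-p0)*1000).round(1).tolist()
def frame(h,tilt=0):
    """tool down (y=-z world); tool z horizontal towards heading h deg"""
    z=np.array([np.cos(np.radians(h)),np.sin(np.radians(h)),0]); y=np.array([0,0,-1.]); x=np.cross(y,z)
    return Ro.from_matrix(np.stack([x,y,z],1))
E
python3 - <<'E'
from mv import *
from plant import ctrl
np.set_printoptions(precision=3,suppress=True)
s=ctrl.get_state(); R=Ro.from_quat(s["tcp_rot"]); print(R.as_matrix())
z=R.as_matrix()[:,2]; h=np.degrees(np.arctan2(z[1],z[0])); print("z heading",h)
setcmd([.283,.613,.193],frame(h))
# candidates
for h2 in (110,-70,105.35,-74.65):
  print(h2,row([.56,-.03,.15],frame(h2)))
E
```

```text
[[ 0.419 -0.001 -0.908]
 [ 0.908 -0.002  0.419]
 [-0.002 -1.     0.   ]]
z heading 155.20403353125877
110 ([0.0, 45.2, 0.0], [-467.5, 43.0, -521.1])
-70 ([0.0, -134.8, 0.0], [-467.5, 43.0, -521.1])
105.35 ([0.0, 49.9, 0.0], [-467.5, 43.0, -521.1])
-74.65 ([0.0, -130.1, 0.0], [-467.5, 43.0, -521.1])
```

```bash
python3 - <<'E'
from mv import *
print(row([.569,-.046,.173],frame(110)))
E
```

```text
([0.0, 45.2, 0.0], [-478.3, 20.0, -536.0])
```

>>> step_arm(rows=[[[0,4,0],[-20,0,-22],0],[[0,8,0],[-47,0,-53],0],[[0,12,0],[-74,0,-83],0],[[0,16,0],[-101,0,-113],0],[[0,20,0],[-128,0,-144],0],[[0,24,0],[-155,0,-174],0],[[0,28,0],[-182,0,-204],0],[[0,32,0],[-209,0,-234],0],[[0,36,0],[-236,0,-265],0],[[0,40,0],[-240,0,-269],0]])

```text
time: 0.98
eef_pos: [0.4285, 0.2772, 0.1923]
tcp_rot: [0.692, 0.151, -0.151, -0.69]
contact_force: [1.5, 0.8, 0.5]
opening: 0.999
```

```bash
python3 - <<'E'
from mv import *
after([[0,40,0],[-240,0,-269]])
print(cmd()[0], row([.569,-.046,.120],frame(110)))
E
```

```text
[0.42654692 0.2823109  0.193     ] ([0.0, 5.2, 0.0], [-10.9, 73.0, -357.7])
```

>>> step_arm(rows=[[[0,2,0],[-1,0,-25],0],[[0,5,0],[-2,0,-60],0],[[0,5,0],[-3,0,-100],0],[[0,5,0],[-4,0,-140],0],[[0,5,0],[-5,0,-180],0],[[0,5,0],[-6,0,-220],0],[[0,5,0],[-8,15,-260],0],[[0,5,0],[-9,35,-300],0],[[0,5,0],[-10,55,-330],0],[[0,5,0],[-11,73,-358],0]])

```text
time: 1.82
eef_pos: [0.5693, -0.049, 0.1182]
tcp_rot: [0.696, 0.123, -0.124, -0.696]
contact_force: [0.3, 0.9, -1.0]
opening: 0.998
```

```bash
cat > shot.py <<'E'
import sys,cv2,numpy as np
from plant import ctrl,viewer
tag=sys.argv[1]
for n in sys.argv[2:]:
    c=viewer.calibration(n); p,d=viewer.read_camera(n)
    np.savez(f"pics/{n}{tag}.npz",p=p,d=d,K=c["K"],R=c["R"],t=c["t"])
    cv2.imwrite(f"pics/{n}{tag}.png",p[:,:,::-1])
s=ctrl.get_state(); print({k:np.round(s[k],4).tolist() for k in ("time","qpos","eef_pos","tcp_rot","contact_force","opening")})
E
python3 - <<'E'
from mv import *
after([[0,5,0],[-11,73,-358]])
print(cmd()[0], row([.569,-.046,.006-.013+.003],frame(110)))
E
python3 shot.py 1 wrist top
```

```text
[ 0.56904594 -0.04629073  0.12      ] ([0.0, 0.2, 0.0], [0.1, 124.0, 0.3])
{'time': 1.9167, 'qpos': [-0.2648, 0.1371, 1.9, -0.001, 1.1113, -0.6124], 'eef_pos': [0.5675, -0.0496, 0.1152], 'tcp_rot': [-0.6957, -0.1201, 0.1247, 0.6972], 'contact_force': [-1.1438, 0.5615, 1.1177], 'opening': 1.003}
```

View pics/wrist1.png

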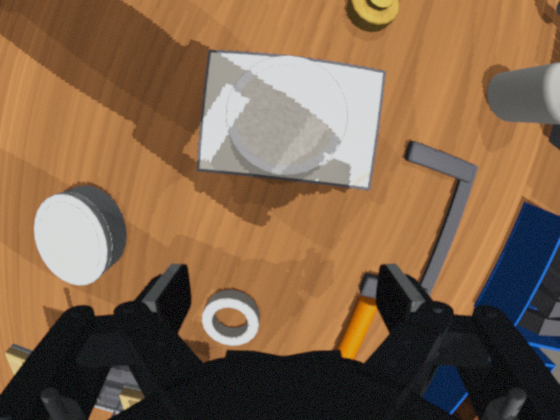

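View pics/top1.png

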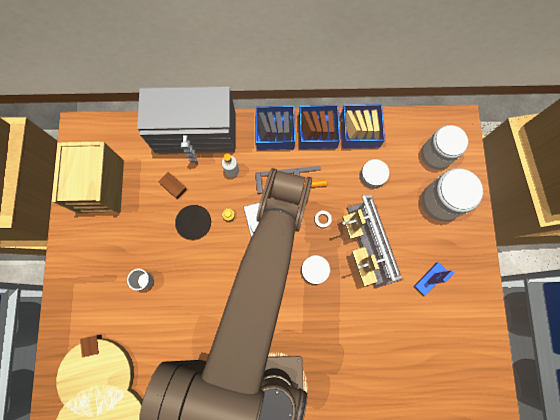

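>>> step_arm(rows=[[[0,0,0],[0,15,0],0],[[0,0,0],[0,40,0],0],[[0,0,0],[0,65,0],0],[[0,0,0],[0,85,0],0],[[0,0,0],[0,97,0],0],[[0,0,0],[0,106,0],0],[[0,0,0],[0,113,0],0],[[0,0,0],[0,117,0],0],[[0,0,0],[0,117,0],0]])

```text
time: 2.67
eef_pos: [0.5692, -0.0464, 0.0025]
tcp_rot: [-0.696, -0.124, 0.124, 0.696]
contact_force: [-0.1, 0.7, -0.2]
opening: 1.002
```

```bash
python3 shot.py 2 wrist scene; python3 - <<'E'
from mv import *
after([[0,0,0],[0,117,0]]); print(cmd()[0])
E
```

```text
{'time': 2.7667, 'qpos': [-0.2591, 0.292, 1.9518, 0.0, 0.8961, -0.6118], 'eef_pos': [0.5699, -0.0467, 0.0035], 'tcp_rot': [0.6964, 0.1246, -0.1235, -0.6959], 'contact_force': [0.3327, -0.7035, 0.0866], 'opening': 0.9992}
[ 0.56904594 -0.04629073  0.003     ]
```

View pics/wrist2.png

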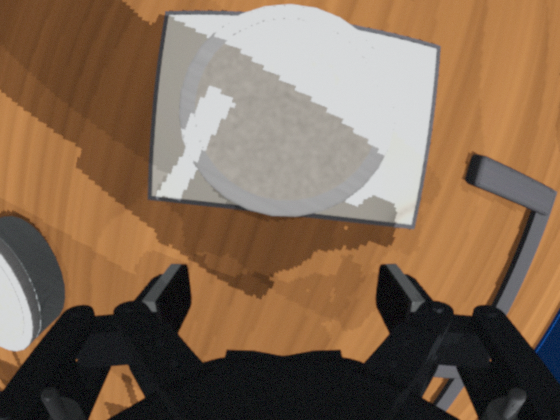

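View pics/scene2.png

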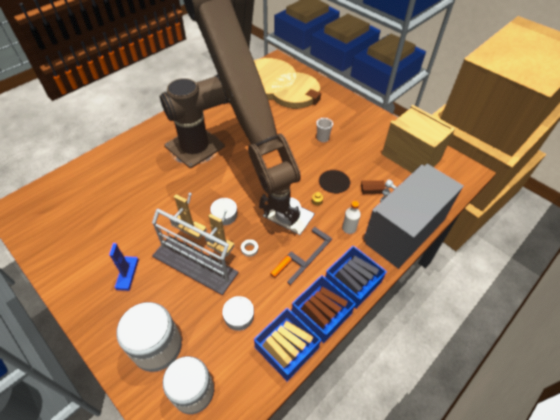

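```bash
cat > plan.py <<'E'
from mv import *
from scipy.interpolate import PchipInterpolator
W=np.array([[.5435,.0245,110],[.512,.072,108],[.485,.125,97],[.483,.165,80],[.503,.215,66],[.535,.256,55],[.559,.2817,50]])
d=.033
s=np.r_[0,np.cumsum(np.linalg.norm(np.diff(W[:,:2],axis=0),axis=1))]
f=PchipInterpolator(s,W)
def pose(x):
    w=f(min(max(x,0),s[-1])); u=np.array([np.cos(np.radians(w[2])),np.sin(np.radians(w[2]))])
    q=w[:2]-d*u + min(x,0)*u
    return np.r_[q,.003],frame(w[2])
E
python3 - <<'E'
from plan import *
print(s[-1])
print([row(*pose(x)) for x in (-.02,-.01,-.005,0,.005,.01,.015,.02,.025,.03)])
E
```

```text
0.29755169440778756
[([0.0, 0.2, 0.0], [0.3, -0.0, 22.3]), ([0.0, 0.2, 0.0], [0.3, -0.0, 32.3]), ([0.0, 0.2, 0.0], [0.3, -0.0, 37.3]), ([0.0, 0.2, 0.0], [0.4, -0.0, 42.3]), ([0.0, 0.2, 0.0], [-1.1, -0.0, 47.1]), ([0.0, 0.3, 0.0], [-2.5, -0.0, 51.9]), ([0.0, 0.4, 0.0], [-3.8, -0.0, 56.8]), ([0.0, 0.5, 0.0], [-5.2, -0.0, 61.6]), ([0.0, 0.7, 0.0], [-6.5, -0.0, 66.5]), ([0.0, 0.8, 0.0], [-7.8, -0.0, 71.3])]
```

>>> step_arm(rows=[[[0,0,0],[0,0,8],0],[[0,0,0],[0,0,18],0],[[0,0,0],[0,0,26],0],[[0,0,0],[0,0,32],0],[[0,0,0],[0,0,37],0],[[0,0,0],[0,0,42],0],[[0,0,0],[-1,0,47],0],[[0,0,0],[-2,0,52],0],[[0,0,0],[-4,0,57],0],[[0,0,0],[-5,0,62],0]])

```text
time: 3.6
eef_pos: [0.5425, 0.0103, 0.0024]
tcp_rot: [-0.696, -0.124, 0.124, 0.696]
contact_force: [-0.1, 0.1, 0.4]
opening: 1.004
```

```bash
python3 shot.py 3 wrist scene; python3 - <<'E'
from plan import *
after([[0,0,0],[-5,0,62]]); print(cmd()[0])
print([row(*pose(x)) for x in np.arange(.028,.101,.008)])
E
```

```text
{'time': 3.7, 'qpos': [-0.1677, 0.2387, 2.0222, 0.0001, 0.8815, -0.5209], 'eef_pos': [0.5423, 0.0106, 0.0023], 'tcp_rot': [-0.696, -0.124, 0.1245, 0.6962], 'contact_force': [-0.3524, 0.4235, -0.6247], 'opening': 0.9952}
[0.54294102 0.01016751 0.003     ]
[([0.0, 0.8, 0.0], [-2.3, -0.0, 7.4]), ([0.0, 1.1, 0.0], [-4.2, -0.0, 15.2]), ([0.0, 1.5, 0.0], [-6.1, -0.0, 23.0]), ([0.0, 1.9, 0.0], [-7.9, -0.0, 30.8]), ([0.0, 2.4, 0.0], [-9.6, -0.0, 38.7]), ([0.0, 3.2, 0.0], [-11.8, -0.0, 46.7]), ([0.0, 4.3, 0.0], [-14.4, -0.0, 54.9]), ([0.0, 5.6, 0.0], [-17.0, -0.0, 63.1]), ([0.0, 7.3, 0.0], [-19.4, -0.0, 71.3]), ([0.0, 9.1, 0.0], [-21.3, -0.0, 79.4])]
```

View pics/wrist3.png

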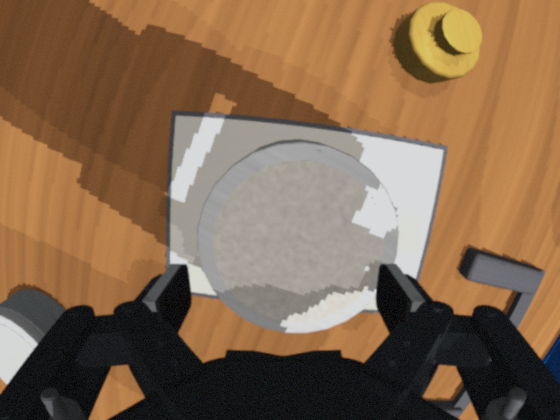

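```bash
cat >> h.py <<'E'
def wr_on(n,u,v,z):
    p,d,K,R,t=load(n); x=np.array([u-K[0,2],v-K[1,2]])/K[0,0]; th=np.hypot(*x)
    r=R.T@np.r_[x/max(th,1e-9)*np.sin(th),np.cos(th)]; c=-R.T@t
    return c+r*(z-c[2])/r[2]
E
python3 - <<'E'
from h import *
np.set_printoptions(precision=4,suppress=True)
# top rim extremes in wrist3: left, right, top, bottom
P=[wr_on("wrist3",u,v,.045) for u,v in ((198,235),(399,235),(300,142),(298,332))]
print(np.array(P)); (x,y),r=cv2.minEnclosingCircle((np.array(P)[:,:2]*1000).astype(np.float32)); print(x,y,r)
P=[wr_on("wrist2",u,v,.045) for u,v in ((179,112),(396,118),(290,4),(288,217))]
print(np.array(P)); (x,y),r=cv2.minEnclosingCircle((np.array(P)[:,:2]*1000).astype(np.float32)); print(x,y,r)
for n in ["scene3"]:
  p,W=cloud(n)
  c=(.543,.026)
  m=(np.hypot(W[...,0]-c[0],W[...,1]-c[1])<.08)&(W[...,2]>.035)&(W[...,2]<.05); print(m.sum(),W[m].mean(0))
E
```

```text
[[ 0.4997  0.0142  0.045 ]
 [ 0.5885  0.0466  0.045 ]
 [ 0.5291  0.0697  0.045 ]
 [ 0.5624 -0.0195  0.045 ]]
545.9675903320312 25.157482147216797 47.58443832397461
[[ 0.5012  0.0084  0.045 ]
 [ 0.5916  0.039   0.045 ]
 [ 0.5303  0.07    0.045 ]
 [ 0.5625 -0.0199  0.045 ]]
546.0017700195312 24.872323989868164 47.76097869873047
312 [0.5459 0.0119 0.0454]
```

```bash
python3 - <<'E'
from h import *
from mv import *
np.set_printoptions(precision=4,suppress=True)
from plant import viewer,ctrl
p0,R0=cmd()
p,d,K,R,t=load("wrist3")
print("cam in tool",R0.inv().apply(-R.T@t-p0), "cam axis in tool",R0.inv().apply(R[2]))
for u,v in ((190,265),(378,265),(165,265),(408,275),(180,290),(388,290),(188,310)):
  x=np.array([u-K[0,2],v-K[1,2]])/K[0,0]; th=np.hypot(*x)
  print((u,v),"depth",d[v,u],[R0.inv().apply(wr_on("wrist3",u,v,z)-p0).round(3) for z in (.016,.03)], end=" ")
  ray=np.r_[x/th*np.sin(th),np.cos(th)]; X=(ray*d[v,u]/ray[2]-t)@R
  print(R0.inv().apply(X-p0))
E
python3 - <<'E'
import cv2
im=cv2.imread("pics/wrist3.png")
cv2.imwrite("pics/w3c.png",cv2.resize(im[120:360,140:440],None,fx=2.6,fy=2.4,interpolation=cv2.INTER_CUBIC))
E
```

```text
cam in tool [ 0.0003 -0.1819  0.066 ] cam axis in tool [-0.      0.9646 -0.2637]
(190, 265) depth 0.19806327 [array([-0.054, -0.013, -0.01 ]), array([-0.049, -0.027, -0.003])] [-0.0585  0.001  -0.0159]
(378, 265) depth 0.15052919 [array([ 0.056, -0.013, -0.01 ]), array([ 0.051, -0.027, -0.003])] [ 0.0459 -0.0429  0.0037]
(165, 265) depth 0.19917478 [array([-0.07 , -0.013, -0.01 ]), array([-0.064, -0.027, -0.004])] [-0.076   0.0019 -0.0169]
(408, 275) depth 0.13112646 [array([ 0.076, -0.013, -0.017]), array([ 0.07 , -0.027, -0.01 ])] [ 0.0539 -0.0621  0.007 ]
(180, 290) depth 0.12796095 [array([-0.062, -0.013, -0.027]), array([-0.057, -0.027, -0.019])] [-0.0425 -0.0665  0.0028]
(388, 290) depth 0.12599406 [array([ 0.064, -0.013, -0.027]), array([ 0.059, -0.027, -0.019])] [ 0.0432 -0.0683  0.0036]
(188, 310) depth 0.13740595 [array([-0.059, -0.013, -0.041]), array([-0.054, -0.027, -0.032])] [-0.0423 -0.0604 -0.0107]
```

View pics/w3c.png

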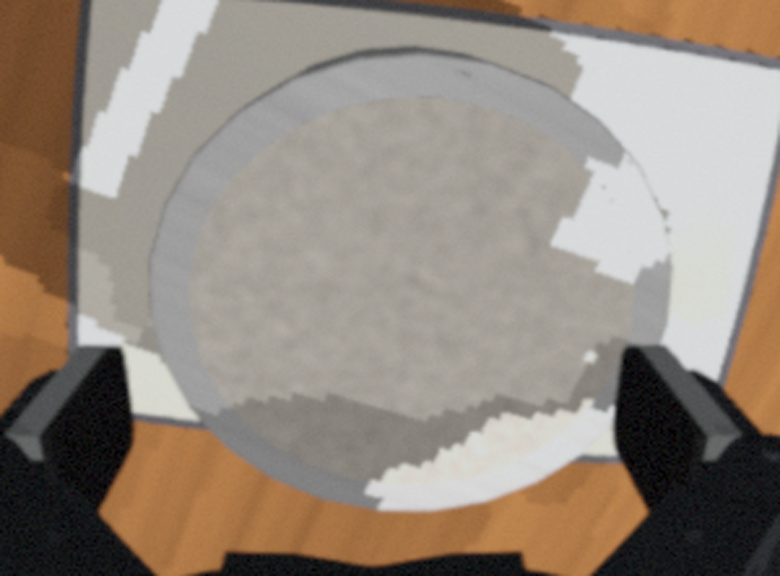

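```bash
python3 - <<'E'
from h import *
from mv import *
np.set_printoptions(precision=4,suppress=True)
p0,R0=cmd()
p,d,K,R,t=load("wrist3")
v,u=np.mgrid[:420,:560]
x=np.stack([u-K[0,2],v-K[1,2]],-1)/K[0,0]; th=np.linalg.norm(x,axis=-1)
ray=np.concatenate([x/th[...,None]*np.sin(th)[...,None],np.cos(th)[...,None]],-1)
X=((ray*(d/ray[...,2])[...,None])-t)@R
T=R0.inv().apply((X-p0).reshape(-1,3)).reshape(420,560,3)
for vv in range(255,330,6):
  print(vv,[(uu,T[vv,uu].round(3).tolist()) for uu in (375,380,386,392,400)])
E
```

```text
255 [(375, [0.044, -0.044, 0.009]), (380, [0.046, -0.043, 0.009]), (386, [0.05, -0.042, 0.009]), (392, [0.052, -0.044, 0.009]), (400, [0.074, 0.001, -0.009])]
261 [(375, [0.044, -0.043, 0.006]), (380, [0.046, -0.043, 0.006]), (386, [0.05, -0.044, 0.006]), (392, [0.053, -0.044, 0.006]), (400, [0.075, 0.0, -0.013])]
267 [(375, [0.044, -0.043, 0.003]), (380, [0.043, -0.056, 0.008]), (386, [0.044, -0.061, 0.011]), (392, [0.046, -0.061, 0.011]), (400, [0.076, 0.001, -0.018])]
273 [(375, [0.045, -0.043, -0.0]), (380, [0.043, -0.057, 0.006]), (386, [0.043, -0.064, 0.009]), (392, [0.045, -0.066, 0.01]), (400, [0.048, -0.066, 0.01])]
279 [(375, [0.045, -0.043, -0.004]), (380, [0.043, -0.057, 0.003]), (386, [0.043, -0.065, 0.007]), (392, [0.043, -0.072, 0.01]), (400, [0.046, -0.073, 0.011])]
285 [(375, [0.045, -0.044, -0.007]), (380, [0.043, -0.057, 0.0]), (386, [0.043, -0.066, 0.005]), (392, [0.043, -0.073, 0.008]), (400, [0.044, -0.078, 0.011])]
291 [(375, [0.046, -0.043, -0.011]), (380, [0.043, -0.06, -0.001]), (386, [0.043, -0.067, 0.002]), (392, [0.043, -0.074, 0.006]), (400, [0.043, -0.0
[... 277 characters left out ...]
0.043, -0.076, 0.002]), (400, [0.043, -0.083, 0.006])]
309 [(375, [0.062, 0.002, -0.049]), (380, [0.043, -0.063, -0.009]), (386, [0.043, -0.069, -0.005]), (392, [0.043, -0.076, -0.001]), (400, [0.043, -0.085, 0.005])]
315 [(375, [0.063, 0.003, -0.055]), (380, [0.043, -0.064, -0.012]), (386, [0.043, -0.071, -0.007]), (392, [0.043, -0.078, -0.002]), (400, [0.043, -0.086, 0.002])]
321 [(375, [0.063, 0.001, -0.059]), (380, [0.067, 0.002, -0.06]), (386, [0.043, -0.073, -0.009]), (392, [0.043, -0.08, -0.004]), (400, [0.032, -0.11, 0.017])]
327 [(375, [0.064, 0.001, -0.064]), (380, [0.068, 0.002, -0.065]), (386, [0.043, -0.074, -0.011]), (392, [0.043, -0.08, -0.007]), (400, [0.032, -0.113, 0.016])]
```

```bash
python3 - <<'E'
from h import *
from mv import *
p0,R0=cmd()
p,d,K,R,t=load("wrist3")
v,u=np.mgrid[:420,:560]
x=np.stack([u-K[0,2],v-K[1,2]],-1)/K[0,0]; th=np.linalg.norm(x,axis=-1)
ray=np.concatenate([x/th[...,None]*np.sin(th)[...,None],np.cos(th)[...,None]],-1)
X=((ray*(d/ray[...,2])[...,None])-t)@R
T=R0.inv().apply((X-p0).reshape(-1,3)).reshape(420,560,3)
m=(T[...,1]<-.048)&(T[...,1]>-.11)&(T[...,0]<-.03)&(T[...,2]<.03)
q=T[m]; print(q[:,1].max(), np.sort(q[:,1])[-10:], np.histogram(q[:,1],12))
mm=m&(T[...,1]>-.06); vs,us=np.nonzero(mm); print(us.min(),us.max(),vs.min(),vs.max()); print(T[mm][::6].round(3))
E
```

```text
-0.05166414073063872 [-0.05293247 -0.05286606 -0.05284858 -0.05282777 -0.05280536 -0.05276773
 -0.05266603 -0.05232297 -0.05224501 -0.05166414] (array([2032, 1241,  522,  120,  355,  310,  345,  354,  301,  276,  230,
        111]), array([-0.10999757, -0.10513645, -0.10027533, -0.09541421, -0.09055309,
       -0.08569197, -0.08083086, -0.07596974, -0.07110862, -0.0662475 ,
       -0.06138638, -0.05652526, -0.05166414]))
158 191 264 308
[[-0.049 -0.057  0.01 ]
 [-0.046 -0.056  0.01 ]
 [-0.043 -0.057  0.011]
 [-0.048 -0.058  0.01 ]
 [-0.045 -0.058  0.01 ]
 [-0.042 -0.059  0.011]
 [-0.048 -0.059  0.01 ]
 [-0.045 -0.059  0.01 ]
 [-0.042 -0.059  0.011]
 [-0.048 -0.06   0.01 ]
 [-0.042 -0.058  0.009]
 [-0.042 -0.057  0.009]
 [-0.043 -0.056  0.008]
 [-0.042 -0.057  0.008]
 [-0.042 -0.058  0.008]
 [-0.042 -0.058  0.007]
 [-0.043 -0.056  0.006]
 [-0.053 -0.059  0.006]
 [-0.042 -0.054  0.004]
 [-0.043 -0.053  0.003]
 [-0.043 -0.053  0.003]
 [-0.042 -0.055  0.003]
 [-0.042 -0.054  0.002]
 [-0.043 -0.054  0.002]
 [-0.043 -0.052  0.   ]
 [-0.043 -0.058  0.002]
 [-0.043 -0.057  0.001]
 [-0.043 -0.054 -0.001]
 [-0.043 -0.054 -0.001]
 [-0.043 -0.056 -0.001]
 [-0.043 -0.056 -0.002]
 [-0.042 -0.055 -0.003]
 [-0.043 -0.052 -0.005]
 [-0.042 -0.058 -0.003]
 [-0.042 -0.056 -0.004]
 [-0.043 -0.053 -0.007]
 [-0.043 -0.06  -0.004]
 [-0.043 -0.057 -0.006]
 [-0.043 -0.057 -0.006]
 [-0.043 -0.056 -0.007]
 [-0.042 -0.055 -0.008]
 [-0.043 -0.059 -0.007]
 [-0.042 -0.058 -0.008]
 [-0.043 -0.059 -0.009]
 [-0.043 -0.059 -0.01 ]]
```

>>> step_arm(rows=[[[0,0,0],[0,0,-15],0],[[0,0,0],[0,0,-35],0],[[0,0,0],[0,0,-55],0],[[0,0,0],[0,-10,-65],0.5],[[0,0,0],[0,-20,-70],1],[[0,0,0],[0,-20,-70],1],[[0,0,0],[0,-20,-70],1],[[0,0,0],[0,-20,-70],1],[[0,0,0],[0,-20,-70],1],[[0,0,0],[0,-20,-70],1]])

```text
time: 4.53
eef_pos: [0.5665, -0.055, 0.022]
tcp_rot: [-0.696, -0.124, 0.125, 0.696]
contact_force: [0.4, 0.3, -0.0]
opening: 0.008
```

```bash
python3 shot.py 4 wrist scene; cat >> h.py <<'E'
def wcloud(n,p0,R0):
    p,d,K,R,t=load(n)
    v,u=np.mgrid[:420,:560]
    x=np.stack([u-K[0,2],v-K[1,2]],-1)/K[0,0]; th=np.linalg.norm(x,axis=-1)
    ray=np.concatenate([x/th[...,None]*np.sin(th)[...,None],np.cos(th)[...,None]],-1)
    X=((ray*(d/ray[...,2])[...,None])-t)@R
    return X,R0.inv().apply((X-p0).reshape(-1,3)).reshape(420,560,3)
E
python3 - <<'E'
from mv import *
from h import *
after([[0,0,0],[0,-20,-70]]); p0,R0=cmd(); print(p0)
X,T=wcloud("wrist4",p0,R0)
m=(T[...,1]<-.012)&(T[...,1]>-.11)&(abs(T[...,0])<.07)&(T[...,2]<.03)&(X[...,2]>.03)
q=T[m]; print(np.sort(q[:,1])[-8:]); print(q[np.argsort(q[:,1])[-8:]].round(3))
im=cv2.imread("pics/wrist4.png"); s=cv2.imread("pics/scene4.png")
cv2.imwrite("pics/c4.png",np.hstack([cv2.resize(im[120:400,140:440],(400,373)),cv2.resize(s[140:260,230:350],(373,373),interpolation=cv2.INTER_CUBIC)]))
E
```

```text
{'time': 4.6333, 'qpos': [-0.2752, 0.2594, 1.9511, 0.0, 0.9321, -0.6285], 'eef_pos': [0.5667, -0.0552, 0.0221], 'tcp_rot': [-0.696, -0.124, 0.1246, 0.6962], 'contact_force': [0.2623, -0.4885, -0.1579], 'opening': 0.0013}
[ 0.56711652 -0.0555253   0.023     ]
[-0.04299441 -0.04291672 -0.04288195 -0.04287037 -0.04253415 -0.04240784
 -0.0422953  -0.04227246]
[[-0.001 -0.043  0.011]
 [ 0.005 -0.043  0.011]
 [ 0.006 -0.043  0.011]
 [ 0.002 -0.043  0.011]
 [-0.004 -0.043  0.01 ]
 [ 0.006 -0.042  0.01 ]
 [-0.004 -0.042  0.01 ]
 [ 0.003 -0.042  0.01 ]]
```

View pics/c4.png

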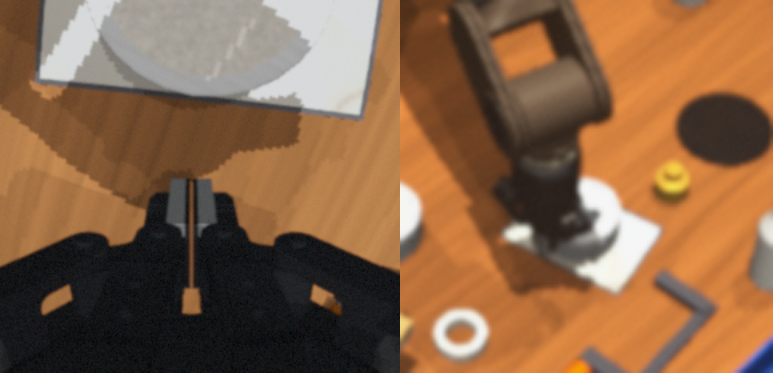

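```bash
python3 - <<'E'
from mv import *
from h import *
p,W=cloud("scene4")
m=(np.hypot(W[...,0]-.567,W[...,1]+.055)<.05)&(W[...,2]>.012)&(p.sum(-1)<260)
q=W[m]; print(len(q)); o=np.argsort(q[:,2]); print(q[o][:12].round(3))
im=p[m]
v,u=np.nonzero(m); print(np.c_[u,v][o][:12].tolist())
s=cv2.imread("pics/scene4.png"); cv2.imwrite("pics/c4b.png",cv2.resize(s[180:240,255:325],(770,660)[:2],interpolation=cv2.INTER_CUBIC)[:600])
E
```

```text
1037
[[ 0.571 -0.006  0.012]
 [ 0.578 -0.007  0.014]
 [ 0.559 -0.02   0.014]
 [ 0.565 -0.021  0.015]
 [ 0.573 -0.013  0.015]
 [ 0.552 -0.023  0.017]
 [ 0.555 -0.021  0.017]
 [ 0.566 -0.016  0.017]
 [ 0.569 -0.014  0.018]
 [ 0.564 -0.019  0.018]
 [ 0.55  -0.022  0.02 ]
 [ 0.562 -0.017  0.02 ]]
[[287, 221], [288, 222], [282, 221], [283, 222], [286, 222], [280, 220], [281, 220], [284, 221], [285, 221], [283, 221], [280, 219], [283, 220]]
```

View pics/c4b.png

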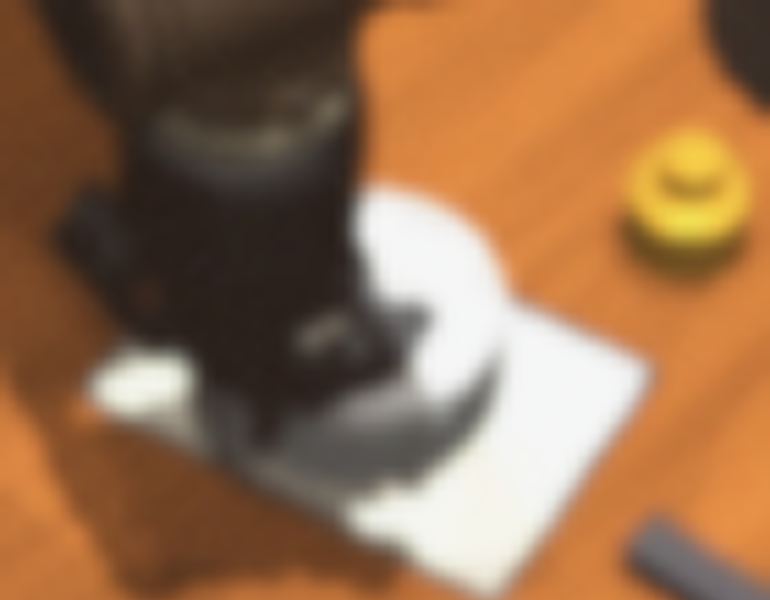

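```bash
python3 - <<'E'
from h import *
for z in (.022,.043,.064): print(z,proj("scene4",[.567,-.055,z]), proj("scene4",[.571,-.066,z]))
p,W=cloud("scene4")
for v in range(210,224,2): print(v,[W[v,u].round(3).tolist() for u in (277,279,281)])
E
```

```text
0.022 (np.float64(276.7774167835707), np.float64(226.39006794452285)) (np.float64(275.4005364215607), np.float64(228.7577527818433))
0.043 (np.float64(276.8001758682637), np.float64(223.05929346913462)) (np.float64(275.4079319360326), np.float64(225.43889207161388))
0.064 (np.float64(276.8234496842009), np.float64(219.6531884735072)) (np.float64(275.4154954567389), np.float64(222.04463575602114))
210 [[0.58, -0.067, 0.144], [0.589, -0.067, 0.152], [0.589, -0.057, 0.143]]
212 [[0.579, -0.066, 0.132], [0.589, -0.067, 0.141], [0.581, -0.049, 0.117]]
214 [[0.577, -0.065, 0.117], [0.583, -0.061, 0.118], [0.586, -0.053, 0.114]]
216 [[0.577, -0.065, 0.105], [0.58, -0.057, 0.1], [0.593, -0.061, 0.116]]
218 [[0.573, -0.061, 0.086], [0.581, -0.058, 0.091], [0.555, -0.022, 0.031]]
220 [[0.573, -0.06, 0.073], [0.58, -0.057, 0.076], [0.555, -0.021, 0.017]]
222 [[0.575, -0.062, 0.064], [0.548, -0.025, 0.002], [0.555, -0.021, 0.004]]
```

>>> step_arm(rows=[[[0,0,0],[0,-5,5],0],[[0,0,0],[0,-5,10],0],[[0,0,0],[0,0,10],0],[[0,0,0],[0,10,10],0],[[0,0,0],[0,25,10],0],[[0,0,0],[0,40,10],0],[[0,0,0],[0,50,10],0],[[0,0,0],[0,58,10],0],[[0,0,0],[0,64,10],0],[[0,0,0],[0,66,10],0]])

```text
time: 5.47
eef_pos: [0.5629, -0.0463, -0.0448]
tcp_rot: [-0.696, -0.123, 0.125, 0.696]
contact_force: [-0.2, 0.7, 0.1]
opening: 0.998
```

```bash
python3 shot.py 5 wrist; sed -i 's/W=np.array(\[\[.5435,.0245,110\]/W=np.array([[.546,.025,110]/; s/\.003\]/-.043]/' plan.py
python3 - <<'E'
from plan import *
from h import *
after([[0,0,0],[0,66,10]]); p0,R0=cmd(); print(p0)
X,T=wcloud("wrist5",p0,R0)
m=(abs(T[...,0])>.038)&(abs(T[...,0])<.06)&(T[...,2]<.02)&(T[...,2]>-.015)&(X[...,2]>.004)&(T[...,1]<-.046)
q=T[m]; print(q[np.argsort(q[:,1])[-8:]].round(3))
print([row(*pose(x)) for x in (-.03,-.02,-.012,-.006,0,.004,.010,.016)])
E
```

```text
{'time': 5.5167, 'qpos': [-0.2615, 0.3628, 1.9719, -0.0, 0.8085, -0.6141], 'eef_pos': [0.5632, -0.0463, -0.0445], 'tcp_rot': [-0.6959, -0.1235, 0.1245, 0.6964], 'contact_force': [0.7029, -0.5524, -0.0819], 'opening': 1.0018}
[ 0.56366287 -0.04614061 -0.043     ]
[[-0.043 -0.051 -0.006]
 [ 0.043 -0.051  0.006]
 [-0.043 -0.051 -0.005]
 [-0.043 -0.051  0.004]
 [ 0.043 -0.051 -0.003]
 [-0.043 -0.051 -0.003]
 [-0.043 -0.05   0.002]
 [ 0.043 -0.05  -0.004]]
[([0.0, 0.2, 0.0], [7.8, -0.0, 9.9]), ([0.0, 0.2, 0.0], [7.8, -0.0, 19.9]), ([0.0, 0.2, 0.0], [7.8, -0.0, 27.9]), ([0.0, 0.2, 0.0], [7.9, -0.0, 33.9]), ([0.0, 0.2, 0.0], [7.9, -0.0, 39.9]), ([0.0, 0.2, 0.0], [6.5, -0.0, 43.7]), ([0.0, 0.3, 0.0], [4.5, -0.0, 49.4]), ([0.0, 0.4, 0.0], [2.5, -0.0, 55.1])]
```

View pics/wrist5.png

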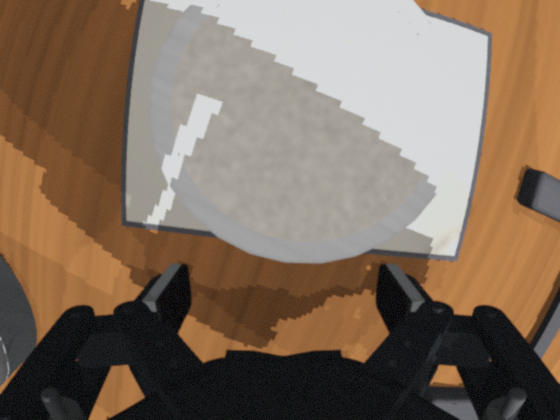

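>>> step_arm(rows=[[[0,0,0],[4,0,5],0],[[0,0,0],[8,0,12],0],[[0,0,0],[8,0,20],0],[[0,0,0],[8,0,27],0],[[0,0,0],[8,0,32],0],[[0,0,0],[8,0,36],0],[[0,0,0],[8,0,40],0],[[0,0,0],[7,0,44],0],[[0,0,0],[5,0,49],0],[[0,0,0],[2,0,55],0]])

```text
time: 6.35
eef_pos: [0.5468, 0.0059, -0.0433]
tcp_rot: [0.696, 0.124, -0.123, -0.696]
contact_force: [1.3, -0.9, -0.4]
opening: 1.0
```

```bash
python3 shot.py 6 wrist; 
python3 - <<'E'
from plan import *
after([[0,0,0],[2,0,55]]); p0,R0=cmd(); print(p0)
print([row(*pose(x)) for x in np.arange(.023,.0861,.007)])
E
```

```text
{'time': 6.4, 'qpos': [-0.1736, 0.326, 2.02, 0.0006, 0.7957, -0.5263], 'eef_pos': [0.5457, 0.0068, -0.0435], 'tcp_rot': [-0.696, -0.1239, 0.1239, 0.6963], 'contact_force': [0.6033, 0.5607, 0.8641], 'opening': 1.0025}
[ 0.54654478  0.0061659  -0.043     ]
[([0.0, 0.6, 0.0], [-1.6, -0.0, 6.8]), ([0.0, 0.8, 0.0], [-3.7, -0.0, 13.6]), ([0.0, 1.1, 0.0], [-5.7, -0.0, 20.3]), ([0.0, 1.4, 0.0], [-7.6, -0.0, 27.1]), ([0.0, 1.8, 0.0], [-9.3, -0.0, 33.9]), ([0.0, 2.2, 0.0], [-10.9, -0.0, 40.7]), ([0.0, 2.7, 0.0], [-12.7, -0.0, 47.6]), ([0.0, 3.6, 0.0], [-14.9, -0.0, 54.7]), ([0.0, 4.6, 0.0], [-17.2, -0.0, 61.9]), ([0.0, 5.8, 0.0], [-19.4, -0.0, 69.1])]
```

View pics/wrist6.png

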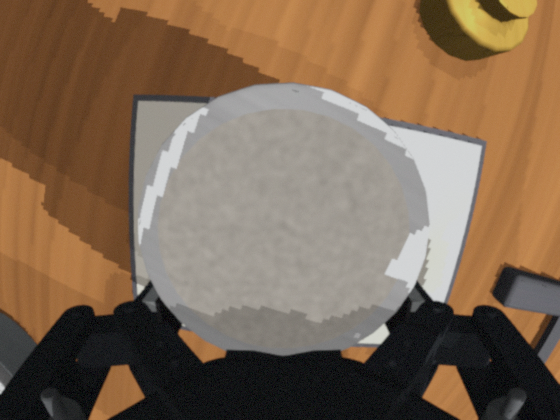

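>>> step_arm(rows=[[[0,0.5,0],[-2,0,6],0],[[0,0.8,0],[-4,0,13],0],[[0,1,0],[-6,0,20],0],[[0,1.4,0],[-8,0,27],0],[[0,1.8,0],[-9,0,34],0],[[0,2.2,0],[-11,0,41],0],[[0,2.7,0],[-13,0,48],0],[[0,3.6,0],[-15,0,55],0],[[0,4.6,0],[-17,0,62],0],[[0,5.8,0],[-19,0,69],0]])

```text
time: 7.23
eef_pos: [0.5046, 0.0647, -0.0434]
tcp_rot: [0.702, 0.088, -0.088, -0.702]
contact_force: [0.5, -2.1, -0.4]
opening: 1.003
```

```bash
python3 shot.py 7 wrist; 
python3 - <<'E'
from plan import *
after([[0,5.8,0],[-19,0,69]]); p0,R0=cmd(); print(p0)
print([row(*pose(x)) for x in np.arange(.093,.157,.007)])
from h import *
P=[wr_on("wrist7",u,v,.045) for u,v in ((140,225),(430,225))]; print(P)
E
```

```text
{'time': 7.2833, 'qpos': [-0.0707, 0.2578, 2.1107, 0.0009, 0.7737, -0.3211], 'eef_pos': [0.5037, 0.0657, -0.0436], 'tcp_rot': [-0.7013, -0.0879, 0.0882, 0.7019], 'contact_force': [0.2581, -0.1672, 1.5933], 'opening': 0.9981}
[ 0.50488374  0.06435832 -0.043     ]
[([0.0, 1.4, 0.0], [-3.2, -0.0, 7.0]), ([0.0, 3.0, 0.0], [-5.6, -0.0, 13.9]), ([0.0, 4.7, 0.0], [-7.3, -0.0, 20.8]), ([0.0, 6.5, 0.0], [-8.3, -0.0, 27.6]), ([0.0, 8.5, 0.0], [-8.5, -0.0, 34.4]), ([0.0, 11.1, 0.0], [-8.8, -0.0, 41.5]), ([0.0, 14.4, 0.0], [-9.3, -0.0, 48.8]), ([0.0, 17.8, 0.0], [-9.8, -0.0, 56.4]), ([0.0, 21.1, 0.0], [-10.0, -0.0, 63.9]), ([0.0, 23.9, 0.0], [-9.9, -0.0, 71.3])]
[array([0.45122825, 0.08947542, 0.045     ]), array([0.54235714, 0.112655  , 0.045     ])]
```

View pics/wrist7.png

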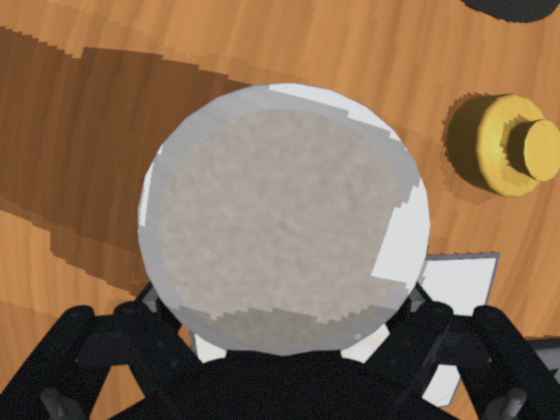

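>>> step_arm(rows=[[[0,1.4,0],[-3,0,7],0],[[0,3,0],[-6,0,14],0],[[0,4.7,0],[-7,0,21],0],[[0,6.5,0],[-8,0,28],0],[[0,8.5,0],[-8.5,0,34.5],0],[[0,11,0],[-9,0,41.5],0],[[0,14.4,0],[-9,0,49],0],[[0,17.8,0],[-10,0,56],0],[[0,21,0],[-10,0,64],0],[[0,24,0],[-10,0,71],0]])

```text
time: 8.12
eef_pos: [0.477, 0.1306, -0.0435]
tcp_rot: [0.705, -0.06, 0.06, -0.704]
contact_force: [0.7, -2.3, 1.4]
opening: 0.998
```

```bash
python3 shot.py 8 wrist; sed -i 's/^d=.033/d=.036/' plan.py
python3 - <<'E'
from plan import *
after([[0,24,0],[-10,0,71]]); p0,R0=cmd(); print(p0)
print([row(*pose(x)) for x in np.arange(.160,.2301,.007)])
E
```

```text
{'time': 8.1667, 'qpos': [0.0637, 0.2328, 2.1424, 0.0005, 0.7672, 0.2343], 'eef_pos': [0.4767, 0.1316, -0.0435], 'tcp_rot': [-0.7044, 0.0607, -0.0601, 0.7046], 'contact_force': [0.139, -0.5413, 1.6638], 'opening': 0.9997}
[ 0.47753626  0.1306389  -0.043     ]
[([0.0, 1.2, 0.0], [-1.4, -0.0, 1.1]), ([0.0, 3.3, 0.0], [-3.0, -0.0, 8.0]), ([0.0, 5.3, 0.0], [-3.5, -0.0, 15.0]), ([0.0, 7.2, 0.0], [-3.2, -0.0, 22.1]), ([0.0, 8.9, 0.0], [-2.4, -0.0, 29.3]), ([0.0, 10.6, 0.0], [-1.1, -0.0, 36.4]), ([0.0, 12.2, 0.0], [0.3, -0.0, 43.4]), ([0.0, 13.8, 0.0], [1.7, -0.0, 50.3]), ([0.0, 15.5, 0.0], [3.0, -0.0, 56.9]), ([0.0, 17.1, 0.0], [4.8, -0.0, 63.5]), ([0.0, 18.7, 0.0], [7.0, -0.0, 70.1])]
```

View pics/wrist8.png

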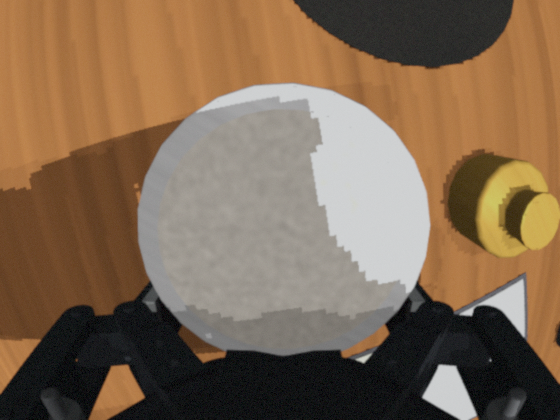

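>>> step_arm(rows=[[[0,2,0],[-2,0,5],0],[[0,4,0],[-3,0,11],0],[[0,6,0],[-3,0,18],0],[[0,8,0],[-3,0,25],0],[[0,9.8,0],[-2,0,32],0],[[0,11.5,0],[-1,0,39],0],[[0,13,0],[1,0,46],0],[[0,14.6,0],[2,0,53],0],[[0,16.3,0],[4,0,60],0],[[0,18,0],[6,0,67],0]])

```text
time: 9.0
eef_pos: [0.4932, 0.1951, -0.0437]
tcp_rot: [0.688, -0.17, 0.167, -0.686]
contact_force: [-2.3, -4.2, 3.4]
opening: 0.999
```

```bash
python3 shot.py 9 wrist; 
python3 - <<'E'
from plan import *
after([[0,18,0],[6,0,67]]); p0,R0=cmd(); print(p0)
print([row(*pose(x)) for x in np.r_[np.arange(.233,.2861,.007),.291,.295,.2975]])
from h import *
P=[wr_on("wrist9",u,v,.045) for u,v in ((140,225),(430,225))]; print(P)
E
```

```text
{'time': 9.05, 'qpos': [0.1868, 0.3018, 2.0528, 0.0004, 0.7886, 0.669], 'eef_pos': [0.4943, 0.1962, -0.0435], 'tcp_rot': [0.6868, -0.1695, 0.1684, -0.6865], 'contact_force': [-0.466, 0.2265, -0.099], 'opening': 0.9986}
[ 0.49462116  0.19570122 -0.043     ]
[([0.0, 1.4, 0.0], [0.1, -0.0, 6.2]), ([0.0, 2.9, 0.0], [0.6, -0.0, 13.2]), ([0.0, 4.3, 0.0], [1.2, -0.0, 20.2]), ([0.0, 5.7, 0.0], [2.1, -0.0, 27.1]), ([0.0, 7.0, 0.0], [2.9, -0.0, 34.1]), ([0.0, 8.2, 0.0], [3.8, -0.0, 41.0]), ([0.0, 9.3, 0.0], [4.8, -0.0, 47.9]), ([0.0, 10.3, 0.0], [6.0, -0.0, 54.7]), ([0.0, 11.5, 0.0], [7.8, -0.0, 63.5]), ([0.0, 12.0, 0.0], [8.7, -0.0, 67.4]), ([0.0, 12.3, 0.0], [9.2, -0.0, 69.8])]
[array([0.47117541, 0.24975134, 0.045     ]), array([0.55406715, 0.20643949, 0.045     ])]
```

View pics/wrist9.png

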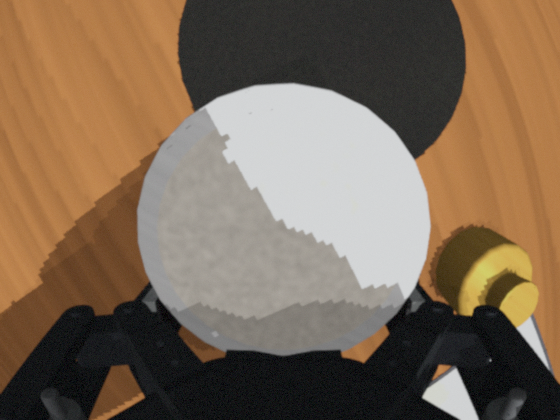

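```bash
python3 - <<'E'
from h import *
P=np.array([wr_on("wrist9",u,v,0)[:2] for u,v in ((179,50),(190,105),(466,60),(452,110),(420,155),(190,15),(456,10))])
A=np.c_[2*P,np.ones(len(P))]; s=np.linalg.lstsq(A,(P**2).sum(1),rcond=None)[0]; print(s[:2],np.sqrt(s[2]+s[0]**2+s[1]**2))
E
```

```text
[0.56143009 0.27950316] 0.06474883528999428
```

>>> step_arm(rows=[[[0,1.4,0],[0,0,6],0],[[0,3,0],[1,0,14],0],[[0,4.5,0],[1,0,22],0],[[0,6,0],[2,0,30],0],[[0,7.5,0],[3,0,38],0],[[0,8.8,0],[4,0,46],0],[[0,10,0],[5,0,53],0],[[0,11,0],[7,0,60],0],[[0,12,0],[8,0,65],0],[[0,12,0],[9,0,68],0]])

```text
time: 9.88
eef_pos: [0.5336, 0.2517, -0.0439]
tcp_rot: [0.666, -0.24, 0.239, -0.665]
contact_force: [-1.6, -1.6, 3.6]
opening: 0.994
```

```bash
python3 shot.py 10 wrist; 
python3 - <<'E'
from plan import *
after([[0,12,0],[9,0,68]]); p0,R0=cmd(); print(p0)
from h import *
P=np.array([wr_on("wrist10",u,v,.045) for u,v in ((140,225),(430,225))]); print(P,P.mean(0))
E
```

```text
{'time': 9.9333, 'qpos': [0.269, 0.4058, 1.9091, 0.0006, 0.8269, 0.9587], 'eef_pos': [0.5343, 0.2521, -0.0437], 'tcp_rot': [-0.6654, 0.2394, -0.239, 0.6655], 'contact_force': [-1.0929, 0.1795, -0.4813], 'opening': 1.0011}
[ 0.53409717  0.25179618 -0.043     ]
[[0.52343884 0.30993778 0.045     ]
 [0.59544976 0.25031778 0.045     ]] [0.5594443  0.28012778 0.045     ]
```

View pics/wrist10.png

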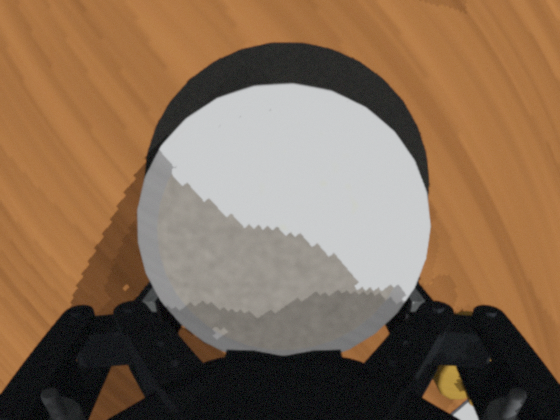

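>>> step_arm(rows=[[[0,0,0],[0,0,-8],0],[[0,0,0],[0,0,-16],0],[[0,0,0],[0,-12,-18],0],[[0,0,0],[0,-40,-18],0],[[0,0,0],[0,-80,-18],0],[[0,0,0],[0,-120,-18],0],[[0,0,0],[0,-160,-18],0.3],[[0,0,0],[0,-200,-18],0.5],[[0,0,0],[0,-235,-18],0.55],[[0,0,0],[0,-250,-18],0.55]])

```text
time: 10.77
eef_pos: [0.525, 0.238, 0.2145]
tcp_rot: [-0.663, 0.236, -0.243, 0.668]
contact_force: [1.0, -0.2, 1.5]
opening: 0.458
```

```bash
python3 shot.py 11 wrist top; 
python3 - <<'E'
from plan import *
after([[0,0,0],[0,-250,-18]]); p0,R0=cmd(); print(p0)
print(row([.382,-.3035,.26],frame(15.35)))
for f in (.4,.8): print(row([.382,-.3035,.26],frame(15.35)))
from h import *
p,W=cloud("top11"); c=(.56,.28)
m=(np.hypot(W[...,0]-c[0],W[...,1]-c[1])<.08)&(W[...,2]>.035)&(W[...,2]<.05); print(m.sum(),W[m].mean(0))
E
```

```text
{'time': 10.8667, 'qpos': [0.2497, 0.0481, 1.8103, 0.0002, 1.2725, 0.9409], 'eef_pos': [0.525, 0.238, 0.2125], 'tcp_rot': [-0.6631, 0.2365, -0.2427, 0.6674], 'contact_force': [-0.1031, 0.9186, -0.1576], 'opening': 0.4476}
[0.52262452 0.23792614 0.207     ]
([0.0, 35.1, 0.0], [236.7, -53.0, -506.8])
([0.0, 35.1, 0.0], [236.7, -53.0, -506.8])
([0.0, 35.1, 0.0], [236.7, -53.0, -506.8])
107 [0.5584693  0.24333856 0.04398926]
```

View pics/top11.png

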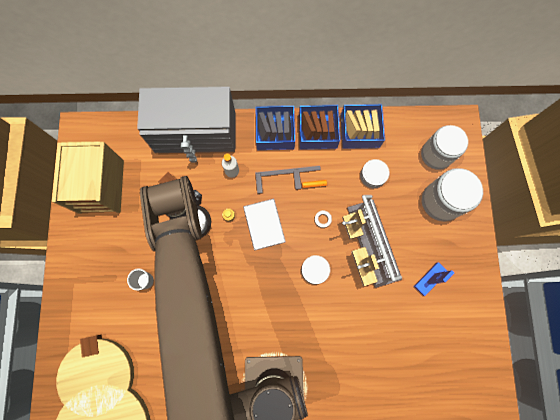

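View pics/wrist11.png

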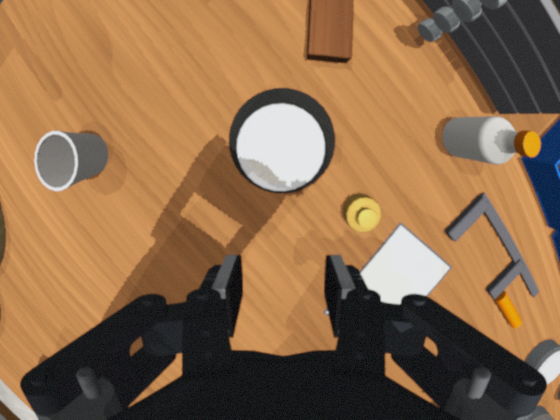

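>>> step_arm(rows=[[[0,2,0],[8,-3,-18],0.55],[[0,5,0],[22,-8,-48],0.55],[[0,8,0],[38,-14,-82],0.55],[[0,12,0],[54,-20,-116],0.55],[[0,15,0],[70,-26,-150],0.55],[[0,18,0],[86,-32,-184],0.55],[[0,22,0],[102,-38,-218],0.55],[[0,25,0],[118,-44,-252],0.55],[[0,28,0],[134,-48,-286],0.55],[[0,31,0],[145,-53,-310],0.55]])

```text
time: 11.7
eef_pos: [0.4346, -0.0956, 0.2576]
tcp_rot: [0.577, -0.411, 0.409, -0.576]
contact_force: [-0.5, -0.0, -0.4]
opening: 0.45
```

```bash
python3 - <<'E'
from plan import *
after([[0,31,0],[145,-53,-310]]); p0,R0=cmd(); print(p0)
print(row([.382,-.3035,.28],frame(15.35)))
E
```

```text
[ 0.43677082 -0.09336549  0.26      ]
([0.0, 4.1, 0.0], [180.0, -20.0, -121.5])
```

>>> step_arm(rows=[[[0,1,0],[15,-10,-10],0.55],[[0,2,0],[40,-20,-27],0.55],[[0,3,0],[70,-20,-47],0.55],[[0,4,0],[100,-20,-68],0.55],[[0,4,0],[130,-20,-88],0.55],[[0,4,0],[155,-20,-105],0.55],[[0,4,0],[172,-20,-116],0.55],[[0,4,0],[180,-20,-121],0.55],[[0,4,0],[180,-20,-121],0.55]])

```text
time: 12.45
eef_pos: [0.3813, -0.3043, 0.2776]
tcp_rot: [-0.562, 0.43, -0.428, 0.562]
contact_force: [0.3, 0.1, -0.3]
opening: 0.447
```

```bash
python3 shot.py 12 wrist scene; 
python3 - <<'E'
from plan import *
after([[0,4,0],[180,-20,-121]]); p0,R0=cmd(); print(p0)
E
```

```text
{'time': 12.55, 'qpos': [-0.8785, -0.1929, 1.9184, 0.0007, 1.4184, 0.4236], 'eef_pos': [0.3822, -0.3026, 0.2784], 'tcp_rot': [-0.562, 0.4293, -0.4278, 0.5629], 'contact_force': [0.307, 0.5895, 1.0289], 'opening': 0.4512}
[ 0.38244467 -0.30334089  0.28      ]
```

View pics/wrist12.png

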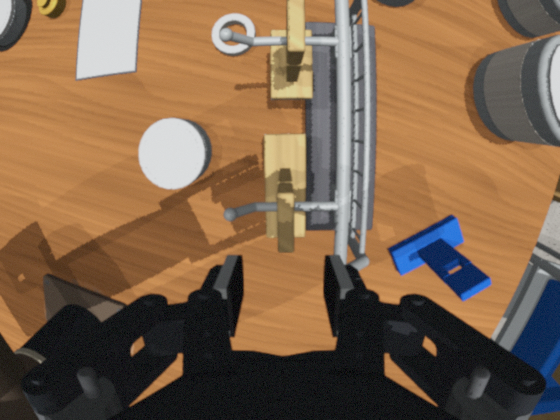

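View pics/scene12.png

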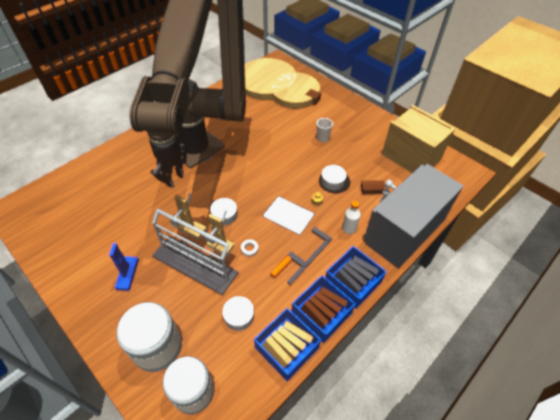

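```bash
python3 - <<'E'
from mv import *
from h import *
np.set_printoptions(precision=4,suppress=True)
p0,R0=cmd(); X,T=wcloud("wrist12",p0,R0)
p=load("wrist12")[0]
v,u=np.mgrid[:420,:560]
m=(X[...,2]>.236)&(X[...,2]<.25)&(u>260)&(u<320)&(v>150)&(v<260)
q=X[m]; r=cv2.minAreaRect((q[:,:2]*1000).astype(np.float32)); print(m.sum(),r,np.median(q[:,2]), q.mean(0), "tool",T[m].mean(0),T[m].min(0),T[m].max(0))
m=(X[...,2]>.236)&(X[...,2]<.25)&(u>260)&(u<320)&(v<100)
q=X[m]; print("short",m.sum(),cv2.minAreaRect((q[:,:2]*1000).astype(np.float32)))
# ball, rail
m=(X[...,2]>.205)&(X[...,2]<.225)&(u>215)&(u<250)&(v>195)&(v<235); print("ballL",X[m].mean(0),T[m].mean(0))
m=(X[...,2]>.205)&(X[...,2]<.225)&(u>215)&(u<240)&(v>20)&(v<50); print("ballS",X[m].mean(0))
im=cv2.imread("pics/wrist12.png"); cv2.imwrite("pics/c12.png",cv2.resize(im[120:270,200:400],None,fx=3.8,fy=3.8,interpolation=cv2.INTER_CUBIC))
E
```

```text
1051 ((384.8795471191406, -305.87567138671875), (43.53293228149414, 11.806999206542969), 15.747800827026367) 0.24373458737973175 [ 0.3862 -0.3057  0.2436] tool [0.0032 0.0364 0.003 ] [-0.0029  0.0339 -0.0201] [0.0091 0.0438 0.0235]
short 958 ((518.3344116210938, -276.5140686035156), (38.49089813232422, 12.105379104614258), 16.016643524169922)
ballL [ 0.3745 -0.2674  0.2155] [-0.0368  0.0645  0.0019]
ballS [ 0.5071 -0.2287  0.2164]
```

View pics/c12.png

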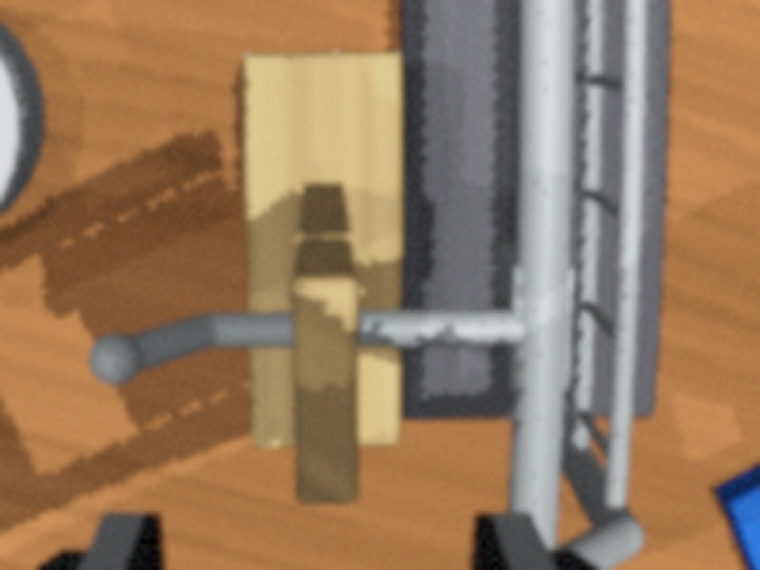

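>>> step_arm(rows=[[[0,0,0],[3,5,2],0.7],[[0,0,0],[3,15,2],0.7],[[0,0,0],[3,25,2],0.7],[[0,0,0],[3,35,2],0.7],[[0,0,0],[3,42,2],0.7],[[0,0,0],[3,45,2],0.7],[[0,0,0],[3,45,2],0.7]])

```text
time: 13.13
eef_pos: [0.3848, -0.3052, 0.233]
tcp_rot: [-0.562, 0.429, -0.428, 0.563]
contact_force: [-0.4, 0.1, -0.4]
opening: 0.298
```

```bash
python3 shot.py 13 wrist; 
python3 - <<'E'
from plan import *
from h import *
np.set_printoptions(precision=4,suppress=True)
after([[0,0,0],[3,45,2]]); p0,R0=cmd(); print(p0)
X,T=wcloud("wrist13",p0,R0)
v,u=np.mgrid[:420,:560]
m=(X[...,2]>.238)&(X[...,2]<.25)&(u>255)&(u<310)&(v>150)&(v<250)
q=X[m]; print(m.sum(),cv2.minAreaRect((q[:,:2]*1000).astype(np.float32)),T[m].min(0),T[m].max(0),T[m].mean(0))
m=(abs(T[...,0])<.03)&(T[...,2]<.02)&(T[...,1]>-.08)&(T[...,1]<-.02)
for sgn in (-1,1):
  q=T[m&(T[...,0]*sgn>0)]; print(q[np.argsort(q[:,1])[-3:]],sgn*np.min(sgn*q[:,0]))
E
```

```text
{'time': 13.1833, 'qpos': [-0.8776, -0.1583, 1.9684, -0.0, 1.3326, 0.4242], 'eef_pos': [0.3851, -0.3056, 0.2339], 'tcp_rot': [-0.5625, 0.4288, -0.4281, 0.5626], 'contact_force': [-0.0842, -0.089, 0.4269], 'opening': 0.2996}
[ 0.3852 -0.3057  0.235 ]
785 ((395.7737121582031, -302.6844177246094), (20.889171600341797, 11.720514297485352), 16.03006362915039) [-0.006  -0.0111  0.0006] [ 0.0059 -0.003   0.0215] [ 0.     -0.0085  0.0118]
[[-0.0125 -0.0383 -0.0055]
 [-0.0126 -0.0375 -0.0053]
 [-0.0126 -0.0374 -0.0048]] -0.012254503683963143
[[ 0.013  -0.0381 -0.0083]
 [ 0.0129 -0.0381 -0.0055]
 [ 0.0129 -0.0378 -0.0041]] 0.01276062773215439
```

View pics/wrist13.png

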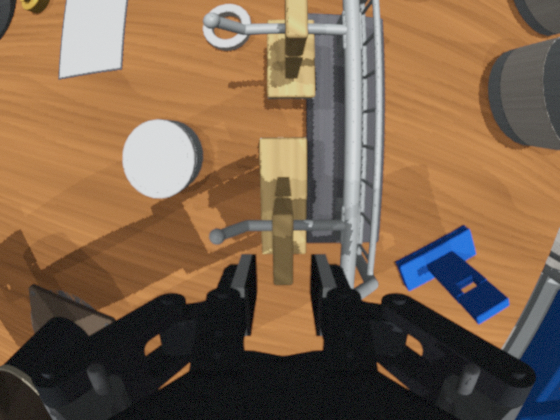

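>>> step_arm(rows=[[[0,0,0],[0,6,0],0.7],[[0,0,0],[0,16,0],0.7],[[0,0,0],[0,26,0],0.7],[[0,0,0],[0,36,0],0.7],[[0,0,0],[0,46,0],0.7],[[0,0,0],[0,54,0],0.7],[[0,0,0],[0,60,0],0.7],[[0,0,0],[0,64,0],0.7],[[0,0,0],[0,64,0],0.7]])

```text
time: 13.93
eef_pos: [0.3848, -0.3055, 0.1693]
tcp_rot: [-0.562, 0.429, -0.428, 0.563]
contact_force: [0.6, -0.1, 0.5]
opening: 0.299
```

```bash
python3 shot.py 14 wrist scene; 
python3 - <<'E'
from plan import *
from h import *
np.set_printoptions(precision=4,suppress=True)
after([[0,0,0],[0,64,0]]); p0,R0=cmd(); print(p0)
im=cv2.imread("pics/scene14.png"); w=cv2.imread("pics/wrist14.png")
cv2.imwrite("pics/c14.png",np.hstack([cv2.resize(im[160:270,140:250],(400,400),interpolation=cv2.INTER_CUBIC),cv2.resize(w[130:330,190:390],(400,400),interpolation=cv2.INTER_CUBIC)]))
E
```

```text
{'time': 14.0333, 'qpos': [-0.8778, -0.1052, 2.0381, -0.0, 1.2084, 0.4242], 'eef_pos': [0.3853, -0.3061, 0.1707], 'tcp_rot': [0.5625, -0.4284, 0.4286, -0.5625], 'contact_force': [-0.1708, -0.3227, 0.3732], 'opening': 0.3015}
[ 0.3852 -0.3057  0.171 ]
```

View pics/c14.png

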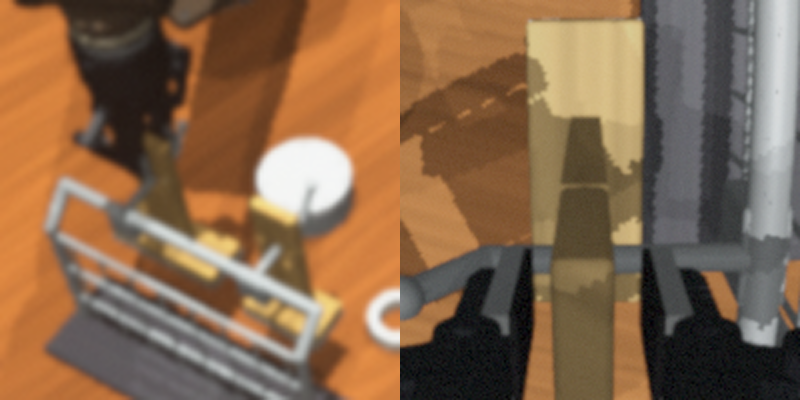

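>>> step_arm(rows=[[[0,0,0],[0,0,0],0.8],[[0,0,0],[0,0,0],0.9],[[0,0,0],[0,0,0],1],[[0,0,0],[0,0,0],1],[[0,0,0],[0,0,0],1],[[0,0,0],[0,0,0],1]], newtons=70)

```text
time: 14.53
eef_pos: [0.3856, -0.3063, 0.1714]
tcp_rot: [0.563, -0.428, 0.429, -0.562]
contact_force: [0.2, 0.5, 3.6]
opening: 0.132
```

```bash
python3 - <<'E'
from mv import *
from h import *
np.set_printoptions(precision=4,suppress=True)
def rel(X):
    X=np.asarray(X); 
    c=np.array([.385,-.3058]); ex=np.array([.2647,-.9643]); ey=np.array([.9643,.2647]); return (X[:2]-c)@ex,(X[:2]-c)@ey
f=lambda a,b,z:wr_on("wrist12",200+a/3.8,120+b/3.8,z)
for n,a,b,z in (("rail",546,330,.19),("bend",210,330,.19),("ball",113,357,.2146),("bar@rail",500,327,.19)): print(n,rel(f(a,b,z)))
f=lambda a,b,z:wr_on("wrist14",190+(a-400)/2,130+b/2,z)
for n,a,b,z in (("rail",768,250,.19),("bend",498,258,.19),("ball",412,297,.2146),("bar@rail",740,258,.19)): print(n,rel(f(a,b,z)))
E
```

```text
rail (np.float64(0.05051833212266373), np.float64(-0.001289713527184257))
bend (np.float64(-0.02565157524717861), np.float64(-0.0011892136273555299))
ball (np.float64(-0.0438186119456352), np.float64(-0.0009001724817403856))
bar@rail (np.float64(0.03986674654135231), np.float64(-0.0006017179810659925))
rail (np.float64(0.05041996534083919), np.float64(0.00101009726337625))
bend (np.float64(-0.02346441874072954), np.float64(-0.000903004622523062))
ball (np.float64(-0.041344002106126376), np.float64(-0.0011618817306525584))
bar@rail (np.float64(0.042579929320769636), np.float64(-0.001194267514964872))
```

```bash
cat > plan2.py <<'E'
from mv import *
p0,R0=np.array([.3852,-.3057,.171]),cmd()[1]
if os.path.exists("ref.json"):
    R0=Ro.from_quat(json.load(open("ref.json")))
else: json.dump(R0.as_quat().tolist(),open("ref.json","w"))
hT=np.array([0,-.0126,0]); H0=p0+R0.apply(hT)
def pose2(x,z,th,dy=0):
    R=R0*Ro.from_euler("z",th,degrees=True)
    H=H0+R0.apply(np.array([(x+50)/1000,-(z-183.6)/1000,dy/1000]))
    return H-R.apply(hT),R
E
python3 - <<'E'
from plan2 import *
P=[(-50,186,0),(-50,189,0),(-50,191,0),(-50,191,4),(-51,191.5,9),(-52,192,14),(-53,192,19),(-55,192,23),(-58,192,26)]
for q in P: print(q,row(*pose2(*q)))
E
```

```text
(-50, 186, 0) ([0.0, 0.0, 0.0], [0.0, -2.4, 0.0])
(-50, 189, 0) ([0.0, 0.0, 0.0], [0.0, -5.4, 0.0])
(-50, 191, 0) ([0.0, 0.0, 0.0], [0.0, -7.4, 0.0])
(-50, 191, 4) ([0.0, 0.0, 4.0], [-0.9, -7.4, 0.0])
(-51, 191.5, 9) ([0.0, 0.0, 9.0], [-3.0, -8.1, 0.0])
(-52, 192, 14) ([-0.0, 0.0, 14.0], [-5.0, -8.8, 0.0])
(-53, 192, 19) ([0.0, 0.0, 19.0], [-7.1, -9.1, 0.0])
(-55, 192, 23) ([-0.0, 0.0, 23.0], [-9.9, -9.4, 0.0])
(-58, 192, 26) ([-0.0, 0.0, 26.0], [-13.5, -9.7, 0.0])
```

>>> step_arm(rows=[[[0,0,0],[0,-1,0],1],[[0,0,0],[0,-3,0],1],[[0,0,0],[0,-5,0],1],[[0,0,0],[0,-7.4,0],1],[[0,0,0],[0,-7.4,0],1],[[0,0,0],[0,-7.4,0],1]])

```text
time: 15.03
eef_pos: [0.3851, -0.3058, 0.1777]
tcp_rot: [-0.562, 0.429, -0.428, 0.563]
contact_force: [-0.6, 0.3, -3.0]
opening: 0.131
```

```bash
python3 shot.py 15 wrist scene; 
python3 - <<'E'
from plan2 import *
after([[0,0,0],[0,-7.4,0]]); print(cmd()[0])
import cv2
im=cv2.imread("pics/scene15.png"); w=cv2.imread("pics/wrist15.png")
cv2.imwrite("pics/c15.png",np.hstack([cv2.resize(im[160:270,140:250],(400,400),interpolation=cv2.INTER_CUBIC),cv2.resize(w[130:330,190:390],(400,400),interpolation=cv2.INTER_CUBIC)]))
P=[(-50,191,4),(-51,191.5,9),(-52,192,14),(-53,192,19),(-55,192,23),(-58,192,26)]
for q in P: print(q,row(*pose2(*q)))
E
```

```text
{'time': 15.1333, 'qpos': [-0.8778, -0.1123, 2.0314, -0.0, 1.2231, 0.4242], 'eef_pos': [0.3851, -0.3058, 0.1777], 'tcp_rot': [-0.5625, 0.4287, -0.4283, 0.5625], 'contact_force': [1.2599, 0.0172, -2.2417], 'opening': 0.1307}
[ 0.38516969 -0.30570188  0.1784    ]
(-50, 191, 4) ([0.0, 0.0, 4.0], [-0.9, -0.0, 0.0])
(-51, 191.5, 9) ([0.0, 0.0, 9.0], [-3.0, -0.7, 0.0])
(-52, 192, 14) ([-0.0, 0.0, 14.0], [-5.0, -1.4, 0.0])
(-53, 192, 19) ([0.0, 0.0, 19.0], [-7.1, -1.7, 0.0])
(-55, 192, 23) ([-0.0, 0.0, 23.0], [-9.9, -2.0, 0.0])
(-58, 192, 26) ([-0.0, 0.0, 26.0], [-13.5, -2.3, 0.0])
```

View pics/c15.png

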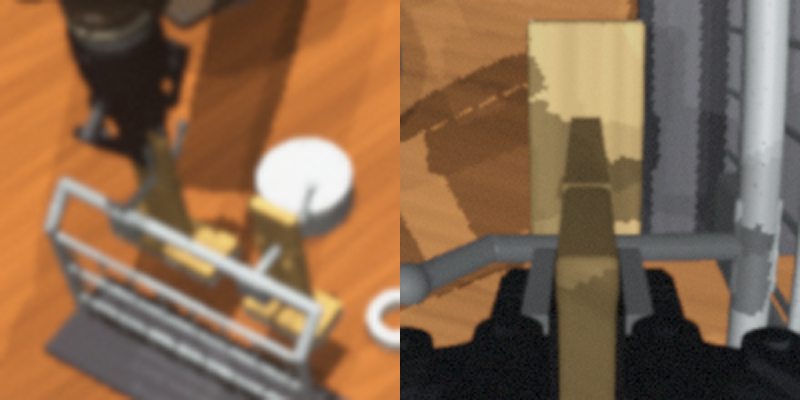

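>>> step_arm(rows=[[[0,0,2],[-0.5,0,0],1],[[0,0,4],[-1,0,0],1],[[0,0,7],[-2,-0.5,0],1],[[0,0,10],[-3.2,-0.8,0],1],[[0,0,13],[-4.6,-1.2,0],1],[[0,0,16],[-5.8,-1.5,0],1],[[0,0,19],[-7,-1.7,0],1],[[0,0,19],[-7,-1.7,0],1],[[0,0,19],[-7,-1.7,0],1]])

```text
time: 15.88
eef_pos: [0.3833, -0.2997, 0.179]
tcp_rot: [-0.484, 0.515, -0.33, 0.625]
contact_force: [-0.3, -0.2, -2.2]
opening: 0.125
```

```bash
python3 shot.py 16 wrist scene; 
python3 - <<'E'
from plan2 import *
from h import *
np.set_printoptions(precision=4,suppress=True)
after([[0,0,19],[-7,-1.7,0]]); p1,R1=cmd(); print(p1,R1.as_quat())
w=load("wrist16"); print("cam in tool",R1.inv().apply(-w[3].T@w[4]-p1))
im=cv2.imread("pics/scene16.png"); w=cv2.imread("pics/wrist16.png")
cv2.imwrite("pics/c16.png",np.hstack([cv2.resize(im[160:270,140:250],(400,400),interpolation=cv2.INTER_CUBIC),cv2.resize(w[130:330,190:390],(400,400),interpolation=cv2.INTER_CUBIC)]))
X,T=wcloud("wrist16",p1,R1)
# where is rail, board visible
v,u=np.mgrid[:420,:560]
for z in [(.18,.2)]:
  m=(X[...,2]>.185)&(X[...,2]<.2)&(u>380)&(u<470)&(v<250); print("rail",m.sum(),X[m].mean(0) if m.any() else None)
print("bench far",np.nanmedian(X[100:140,20:60,2]))
P=[(-55,192,22),(-58,192,24),(-61,192,26),(-65,192.5,28),(-69,193,29),(-73,193.5,30),(-76,195,33)]
for q in P: print(q,row(*pose2(*q)))
E
```

```text
{'time': 15.9833, 'qpos': [-0.9414, 0.0685, 1.8798, 0.1149, 1.5043, 0.3347], 'eef_pos': [0.3834, -0.2991, 0.1796], 'tcp_rot': [-0.4844, 0.5151, -0.3301, 0.6253], 'contact_force': [-0.5295, 0.2648, -1.6705], 'opening': 0.1314}
[ 0.3833 -0.299   0.1801] [ 0.4841 -0.5154  0.3298 -0.6255]
cam in tool [ 0.0012 -0.1818  0.067 ]
rail 2854 [ 0.4713 -0.3353  0.1956]
bench far 0.0005008734969159527
(-55, 192, 22) ([0.0, -0.0, 3.0], [-2.6, 0.7, 0.0])
(-58, 192, 24) ([0.0, 0.0, 5.0], [-5.9, 1.6, 0.0])
(-61, 192, 26) ([-0.0, 0.0, 7.0], [-9.2, 2.6, 0.0])
(-65, 192.5, 28) ([-0.0, 0.0, 9.0], [-13.6, 3.3, 0.0])
(-69, 193, 29) ([0.0, -0.0, 10.0], [-17.7, 4.1, 0.0])
(-73, 193.5, 30) ([0.0, -0.0, 11.0], [-21.9, 4.9, 0.0])
(-76, 195, 33) ([-0.0, 0.0, 14.0], [-25.9, 4.3, 0.0])
```

View pics/c16.png

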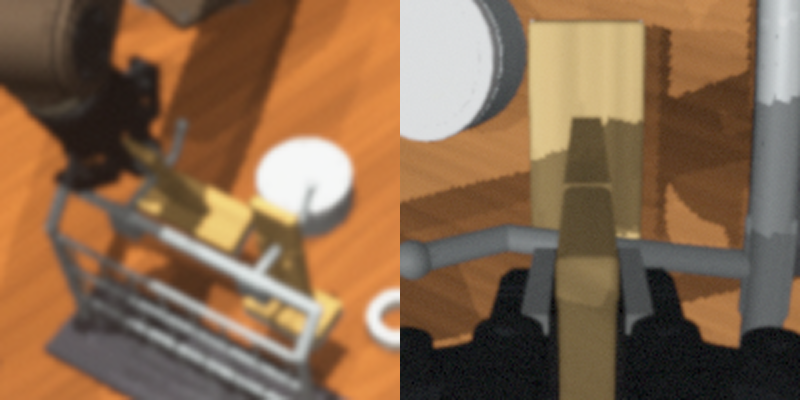

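>>> step_arm(rows=[[[0,0,1.5],[-1.3,0.3,0],1],[[0,0,3],[-2.6,0.7,0],1],[[0,0,5],[-5.9,1.6,0],1],[[0,0,7],[-9.2,2.6,0],1],[[0,0,9],[-13.6,3.3,0],1],[[0,0,10],[-17.7,4,0],1],[[0,0,11],[-21.9,4.9,0],1],[[0,0,11],[-21.9,4.9,0],1],[[0,0,11],[-21.9,4.9,0],1]])

```text
time: 16.73
eef_pos: [0.3774, -0.2776, 0.1821]
tcp_rot: [-0.433, 0.559, -0.268, 0.654]
contact_force: [-0.4, -0.6, -2.5]
opening: 0.133
```

```bash
python3 shot.py 17 wrist scene; 
python3 - <<'E'
from plan2 import *
from h import *
np.set_printoptions(precision=4,suppress=True)
after([[0,0,11],[-21.9,4.9,0]]); p1,R1=cmd(); print(p1,R1.as_quat())
im=cv2.imread("pics/scene17.png"); w=cv2.imread("pics/wrist17.png")
cv2.imwrite("pics/c17.png",np.hstack([cv2.resize(im[160:270,140:250],(400,400),interpolation=cv2.INTER_CUBIC),cv2.resize(w[130:330,190:390],(400,400),interpolation=cv2.INTER_CUBIC)]))
P=[(-75,194.5,32),(-77,196.5,35),(-79.5,199,38),(-82,202,41),(-84.5,205.5,43),(-87.5,209.5,45),(-90,213,46),(-93,217,47),(-97,222,47),(-101,228,47)]
for q in P: print(q,row(*pose2(*q)))
E
```

```text
{'time': 16.8333, 'qpos': [-0.9586, 0.1421, 1.8383, 0.1696, 1.657, 0.315], 'eef_pos': [0.3775, -0.2777, 0.1823], 'tcp_rot': [-0.4327, 0.5592, -0.2685, 0.6542], 'contact_force': [-0.5251, -0.341, -1.6055], 'opening': 0.1292}
[ 0.3774 -0.2775  0.1826] [ 0.4324 -0.5595  0.2683 -0.6542]
(-75, 194.5, 32) ([0.0, -0.0, 2.0], [-2.7, 0.1, 0.0])
(-77, 196.5, 35) ([0.0, 0.0, 5.0], [-6.1, -0.6, 0.0])
(-79.5, 199, 38) ([0.0, -0.0, 8.0], [-10.1, -1.6, 0.0])
(-82, 202, 41) ([-0.0, 0.0, 11.0], [-14.4, -3.1, 0.0])
(-84.5, 205.5, 43) ([0.0, 0.0, 13.0], [-18.8, -5.0, 0.0])
(-87.5, 209.5, 45) ([-0.0, 0.0, 15.0], [-23.8, -7.0, 0.0])
(-90, 213, 46) ([0.0, 0.0, 16.0], [-27.9, -8.9, 0.0])
(-93, 217, 47) ([0.0, 0.0, 17.0], [-32.7, -10.9, 0.0])
(-97, 222, 47) ([0.0, 0.0, 17.0], [-38.7, -13.2, 0.0])
(-101, 228, 47) ([0.0, 0.0, 17.0], [-45.2, -16.4, 0.0])
```

View pics/c17.png

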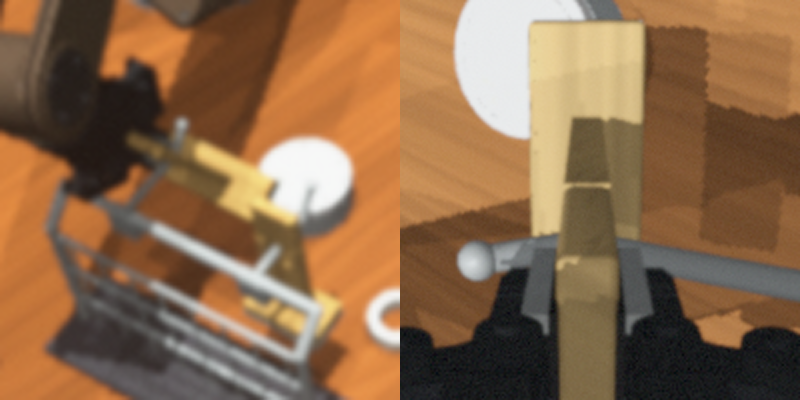

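>>> step_arm(rows=[[[0,0,2],[-2.7,0,0],1],[[0,0,5],[-6.1,-0.6,0],1],[[0,0,8],[-10.1,-1.6,0],1],[[0,0,11],[-14.4,-3.1,0],1],[[0,0,13],[-18.8,-5,0],1],[[0,0,15],[-23.8,-7,0],1],[[0,0,15],[-23.8,-7,0],1]])

```text
time: 17.42
eef_pos: [0.373, -0.2616, 0.1999]
tcp_rot: [-0.356, 0.611, -0.181, 0.684]
contact_force: [-0.3, 1.0, -2.6]
opening: 0.135
```

```bash
python3 shot.py 18 wrist scene; 
python3 - <<'E'
from plan2 import *
from h import *
np.set_printoptions(precision=4,suppress=True)
after([[0,0,15],[-23.8,-7,0]]); p1,R1=cmd(); print(p1,R1.as_quat())
im=cv2.imread("pics/scene18.png"); w=cv2.imread("pics/wrist18.png")
cv2.imwrite("pics/c18.png",np.hstack([cv2.resize(im[160:270,140:250],(400,400),interpolation=cv2.INTER_CUBIC),cv2.resize(w[130:330,190:390],(400,400),interpolation=cv2.INTER_CUBIC)]))
P=[(-90,213,46),(-93,217,46),(-97,222,46),(-101,228,46),(-105,234,46),(-110,241,46),(-118,248,46),(-130,252,44),(-145,255,40)]
for q in P: print(q,row(*pose2(*q)))
E
```

```text
{'time': 17.5167, 'qpos': [-0.9818, 0.2509, 1.7656, 0.235, 1.8744, 0.3022], 'eef_pos': [0.373, -0.2615, 0.1999], 'tcp_rot': [-0.3562, 0.6108, -0.1813, 0.6835], 'contact_force': [0.4574, -0.4586, -3.2646], 'opening': 0.1277}
[ 0.3728 -0.261   0.2006] [ 0.3557 -0.6111  0.1806 -0.6837]
(-90, 213, 46) ([0.0, 0.0, 1.0], [-4.5, -0.7, 0.0])
(-93, 217, 46) ([0.0, 0.0, 1.0], [-9.4, -1.4, 0.0])
(-97, 222, 46) ([0.0, 0.0, 1.0], [-15.8, -2.2, 0.0])
(-101, 228, 46) ([0.0, 0.0, 1.0], [-22.9, -3.6, 0.0])
(-105, 234, 46) ([0.0, 0.0, 1.0], [-29.9, -5.0, 0.0])
(-110, 241, 46) ([0.0, 0.0, 1.0], [-38.4, -6.4, 0.0])
(-118, 248, 46) ([0.0, 0.0, 1.0], [-49.0, -5.7, 0.0])
(-130, 252, 44) ([-0.0, 0.0, -1.0], [-59.9, -0.0, 0.0])
(-145, 255, 40) ([-0.0, 0.0, -5.0], [-71.7, 8.4, 0.0])
```

View pics/c18.png

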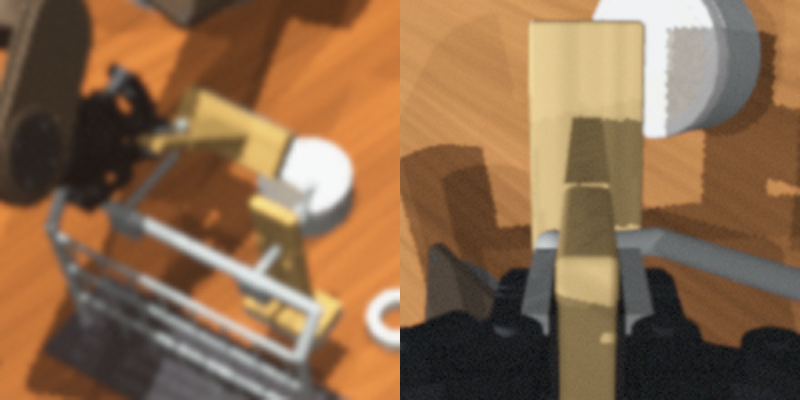

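>>> step_arm(rows=[[[0,0,1],[-4.5,-0.7,0],1],[[0,0,1],[-9.4,-1.4,0],1],[[0,0,1],[-15.8,-2.2,0],1],[[0,0,1],[-22.9,-3.6,0],1],[[0,0,1],[-29.9,-5,0],1],[[0,0,1],[-38.4,-6.4,0],1],[[0,0,1],[-49,-5.7,0],1],[[0,0,-1],[-60,0,0],1],[[0,0,-5],[-72,8,0],1],[[0,0,-5],[-72,8,0],1]])

```text
time: 18.35
eef_pos: [0.3576, -0.2042, 0.2481]
tcp_rot: [-0.383, 0.593, -0.211, 0.676]
contact_force: [0.9, 1.0, -2.2]
opening: 0.132
```

```bash
python3 shot.py 19 wrist scene; 
python3 - <<'E'
from plan2 import *
from h import *
np.set_printoptions(precision=4,suppress=True)
after([[0,0,-5],[-72,8,0]]); p1,R1=cmd(); print(p1,R1.as_quat())
im=cv2.imread("pics/scene19.png"); w=cv2.imread("pics/wrist19.png")
cv2.imwrite("pics/c19.png",np.hstack([cv2.resize(im[140:270,140:270],(400,400),interpolation=cv2.INTER_CUBIC),cv2.resize(w[130:330,190:390],(400,400),interpolation=cv2.INTER_CUBIC)]))
E
```

```text
{'time': 18.45, 'qpos': [-0.9379, 0.0439, 1.8762, 0.2417, 1.8759, 0.3571], 'eef_pos': [0.3578, -0.2059, 0.2465], 'tcp_rot': [-0.3827, 0.5942, -0.2107, 0.6753], 'contact_force': [-0.4793, -0.7235, -3.6263], 'opening': 0.129}
[ 0.3578 -0.2064  0.2458] [ 0.382  -0.595   0.2103 -0.6751]
```

View pics/c19.png

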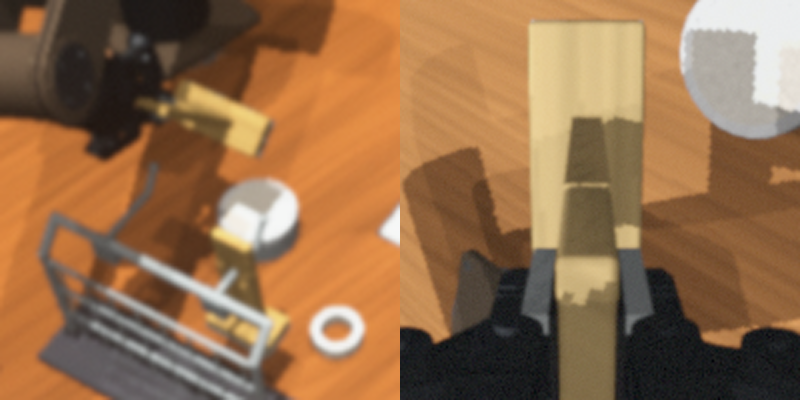

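```bash
python3 - <<'E'
from h import *
np.set_printoptions(precision=4,suppress=True)
for n,lo in (("top11",(235,185,60,75)),("scene19",(255,190,65,50)),("scene12",(255,190,65,50)),("wrist11",None)):
    p,d,K,R,t=load(n)
    g=p.astype(int); m=((g.min(-1)>195)).astype(np.uint8)
    k=np.zeros_like(m)
    if lo: x,y,w,h=lo
    else: x,y,w,h=350,215,110,110
    k[y:y+h,x:x+w]=m[y:y+h,x:x+w]
    c=max(cv2.findContours(k,cv2.RETR_EXTERNAL,cv2.CHAIN_APPROX_NONE)[0],key=cv2.contourArea)[:,0].astype(float)
    f=(lambda u,v:wr_on(n,u,v,0)) if n.startswith("wrist") else (lambda u,v:onplane(n,u,v,0))
    P=np.array([f(*q)[:2] for q in c]); r=cv2.minAreaRect((P*1000).astype(np.float32)); print(n,len(c),r, cv2.boxPoints(r).round(0).tolist())
E
```

```text
top11 140 ((548.3015747070312, 27.321125030517578), (161.5988006591797, 111.48405456542969), 13.596940994262695) [[457.0, 63.0], [483.0, -46.0], [640.0, -8.0], [614.0, 100.0]]
scene19 107 ((546.65576171875, 27.076068878173828), (160.5064239501953, 111.55315399169922), 13.863455772399902) [[455.0, 62.0], [482.0, -46.0], [638.0, -8.0], [611.0, 100.0]]
scene12 107 ((546.7274169921875, 26.843280792236328), (160.33985900878906, 111.5662841796875), 13.64487075805664) [[456.0, 62.0], [482.0, -46.0], [638.0, -8.0], [611.0, 100.0]]
wrist11 202 ((579.688232421875, 31.39297103881836), (98.82813262939453, 110.4490966796875), 13.627094268798828) [[519.0, 73.0], [545.0, -34.0], [641.0, -11.0], [615.0, 97.0]]
```

```bash
python3 - <<'E'
from plan2 import *
p1,R1=cmd()
pt=np.array([.5475,.0265,.20]); Rt=frame(13.7)
rv=(R1.inv()*Rt).as_rotvec()
for f in (.05,.15,.27,.39,.51,.63,.75,.86,.95,1): print(row(p1+f*(pt-p1)+np.array([0,0,.02*np.sin(np.pi*f)]),R1*Ro.from_rotvec(f*rv)))
E
```

```text
([0.0, 0.1, -2.0], [-7.2, 5.0, 12.2])
([0.1, 0.2, -6.0], [-21.4, 15.1, 36.7])
([0.2, 0.4, -10.8], [-37.7, 28.2, 66.1])
([0.2, 0.6, -15.6], [-52.6, 42.9, 95.4])
([0.3, 0.8, -20.4], [-65.9, 59.7, 124.8])
([0.4, 1.0, -25.2], [-77.3, 78.6, 154.2])
([0.4, 1.2, -30.0], [-87.1, 99.5, 183.6])
([0.5, 1.4, -34.4], [-94.9, 119.9, 210.5])
([0.6, 1.6, -38.0], [-100.8, 137.3, 232.5])
([0.6, 1.6, -40.0], [-104.0, 147.0, 244.7])
```

>>> step_arm(rows=[[[0,0.1,-2],[-7,5,12],1],[[0.1,0.2,-6],[-21,15,37],1],[[0.2,0.4,-11],[-38,28,66],1],[[0.2,0.6,-16],[-53,43,95],1],[[0.3,0.8,-20],[-66,60,125],1],[[0.4,1,-25],[-77,79,154],1],[[0.4,1.2,-30],[-87,99,184],1],[[0.5,1.4,-34.5],[-95,120,210],1],[[0.6,1.6,-38],[-101,137,232],1],[[0.6,1.6,-40],[-104,147,245],1]])

```text
time: 19.28
eef_pos: [0.5474, 0.0299, 0.1979]
tcp_rot: [0.557, -0.437, 0.435, -0.556]
contact_force: [-1.3, -0.6, -2.2]
opening: 0.132
```

```bash
python3 shot.py 20 wrist scene; 
python3 - <<'E'
from plan2 import *
from h import *
np.set_printoptions(precision=4,suppress=True)
after([[.6,1.6,-40],[-104,147,245]]); p1,R1=cmd(); print(p1,R1.as_matrix())
print(row([.5475,.0265,.15],frame(13.7)))
E
```

```text
{'time': 19.3833, 'qpos': [-0.1316, 0.0054, 1.8826, 0.0012, 1.26, 1.1947], 'eef_pos': [0.5467, 0.0297, 0.1971], 'tcp_rot': [0.5579, -0.4376, 0.4333, -0.5564], 'contact_force': [-0.6108, -0.683, -3.1132], 'opening': 0.1306}
[0.5478 0.0266 0.2001] [[ 0.2373  0.0003  0.9714]
 [-0.9714  0.      0.2373]
 [ 0.     -1.      0.0003]]
([-0.0, 0.0, 0.0], [-0.0, 50.1, -0.3])
```

View pics/wrist20.png

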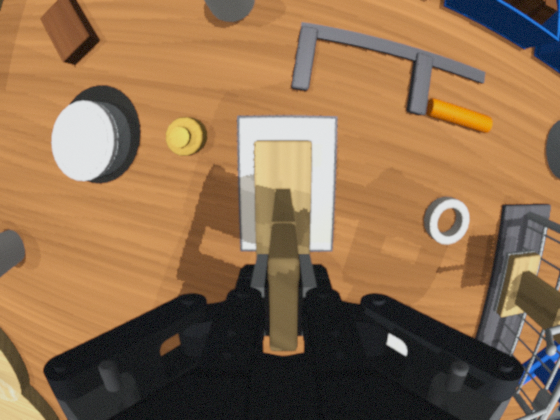

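View pics/scene20.png

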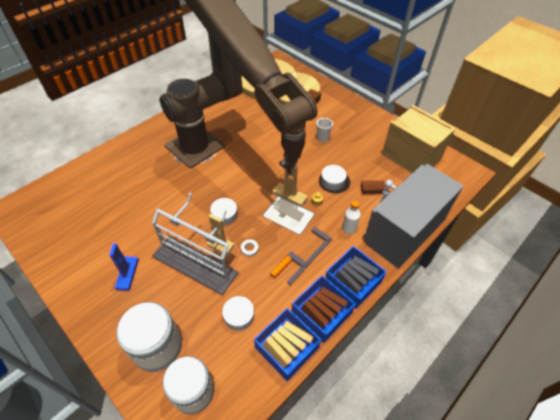

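>>> step_arm(rows=[[[0,0,0],[0,8,0],1],[[0,0,0],[0,22,0],1],[[0,0,0],[0,38,0],1],[[0,0,0],[0,54,0],1],[[0,0,0],[0,68,0],1],[[0,0,0],[0,78,0],1],[[0,0,0],[0,84,0],1],[[0,0,0],[0,86,0],1],[[0,0,0],[0,86,0],1]])

```text
time: 20.13
eef_pos: [0.5476, 0.0257, 0.1133]
tcp_rot: [0.556, -0.437, 0.437, -0.556]
contact_force: [-0.4, 0.3, -2.6]
opening: 0.132
```

```bash
python3 shot.py 21 wrist scene; 
python3 - <<'E'
from plan2 import *
from h import *
np.set_printoptions(precision=4,suppress=True)
after([[0,0,0],[0,86,0]]); p1,R1=cmd(); print(p1)
X,T=wcloud("wrist21",p1,R1)
# sole top points: z about underside+20
m=(abs(T[...,0])<.03)&(T[...,2]>.012)&(T[...,2]<.075)&(X[...,2]>.03)&(X[...,2]<.06)
print(m.sum(),"sole top z",np.median(X[m][:,2]),T[m].min(0),T[m].max(0)); q=T[m]
for a,b in ((.025,.035),(.045,.055)):
  s=q[(q[:,2]>a)&(q[:,2]<b)]; print(a,len(s),s[:,0].min(),s[:,0].max(),np.median(s[:,1]))
im=cv2.imread("pics/wrist21.png"); cv2.imwrite("pics/c21.png",cv2.resize(im[60:320,180:400],None,fx=2.3,fy=2.3))
E
```

```text
{'time': 20.2333, 'qpos': [-0.1376, 0.0879, 1.9556, 0.0001, 1.0964, 1.194], 'eef_pos': [0.5485, 0.0259, 0.1145], 'tcp_rot': [-0.5557, 0.4363, -0.4373, 0.5564], 'contact_force': [-0.0948, -0.1444, -3.0477], 'opening': 0.1325}
[0.5478 0.0266 0.1141]
3223 sole top z 0.040687637821528164 [-0.0217  0.0545  0.012 ] [0.0242 0.0765 0.0582]
0.025 687 -0.021652730414580556 0.02391757188303269 0.07329152501922255
0.045 730 -0.021410863753009535 0.02372498099135309 0.07346402705350197
```

View pics/c21.png

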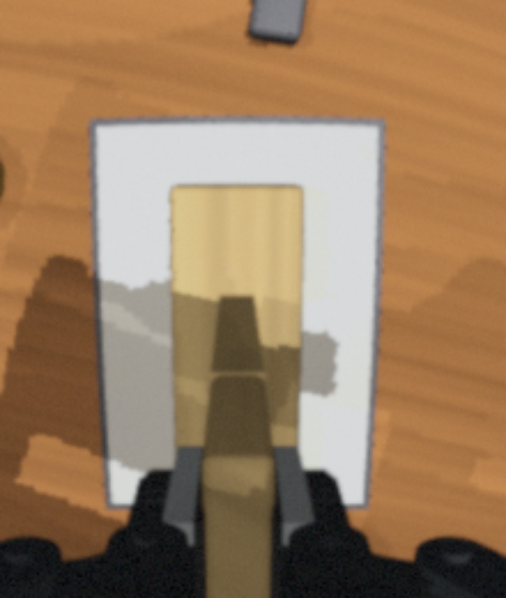

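```bash
python3 - <<'E'
from plan2 import *
from h import *
p1,R1=cmd()
P=np.array([R1.inv().apply(wr_on("wrist21",180+a/2.3,60+b/2.3,0)-p1)*1000 for a,b in ((94,120),(384,122),(368,506),(108,506))]); print(P.round(1),P.mean(0).round(1))
E
```

```text
[[-54.6 114.1  84.2]
 [ 59.6 114.1  83.2]
 [ 59.5 114.  -81.2]
 [-55.9 114.  -81. ]] [  2.2 114.1   1.3]
```

>>> step_arm(rows=[[[0,0,0],[0.5,3,1],1],[[0,0,0],[1,7,2],1],[[0,0,0],[1,11,2],1],[[0,0,0],[1,14.5,2],1],[[0,0,0],[1,17,2],1],[[0,0,0],[1,18.5,2],1],[[0,0,0],[1,19.5,2],1],[[0,0,0],[1,20,2],1],[[0,0,0],[1,20,2],1]])

```text
time: 20.98
eef_pos: [0.5502, 0.0258, 0.0938]
tcp_rot: [-0.556, 0.436, -0.437, 0.556]
contact_force: [-0.4, 1.0, -2.8]
opening: 0.128
```

>>> step_arm(rows=[[[0,0,0],[0,0.4,0],1],[[0,0,0],[0,0.7,0],1],[[0,0,0],[0,1,0],1],[[0,0,0],[0,1,0],1]])

```text
time: 21.32
eef_pos: [0.5504, 0.0258, 0.0936]
tcp_rot: [-0.556, 0.436, -0.437, 0.556]
contact_force: [-2.7, -0.2, 4.0]
opening: 0.123
```

>>> step_arm(rows=[[[0,0,0],[0,0,0],0.85],[[0,0,0],[0,0,0],0.75],[[0,0,0],[0,0,0],0.65],[[0,0,0],[0,0,0],0.6],[[0,0,0],[0,0,0],0.6],[[0,0,0],[0,0,0],0.6]])

```text
time: 21.82
eef_pos: [0.55, 0.0258, 0.0924]
tcp_rot: [-0.556, 0.437, -0.437, 0.556]
contact_force: [0.4, -0.5, -0.1]
opening: 0.402
```

```bash
python3 shot.py 22 wrist; 
python3 - <<'E'
from plan2 import *
after([[0,0,0],[1,20,2]]); after([[0,0,0],[0,1,0]]); print(cmd()[0])
import cv2
im=cv2.imread("pics/wrist22.png"); cv2.imwrite("pics/c22.png",cv2.resize(im[60:320,180:400],None,fx=2.3,fy=2.3))
E
```

```text
{'time': 21.8667, 'qpos': [-0.1375, 0.1197, 1.9654, 0.0001, 1.0563, 1.1937], 'eef_pos': [0.55, 0.0258, 0.0925], 'tcp_rot': [-0.5561, 0.4366, -0.4367, 0.5562], 'contact_force': [0.1454, 0.1573, -0.3665], 'opening': 0.4016}
[0.54996424 0.02606635 0.09305591]
```

View pics/c22.png

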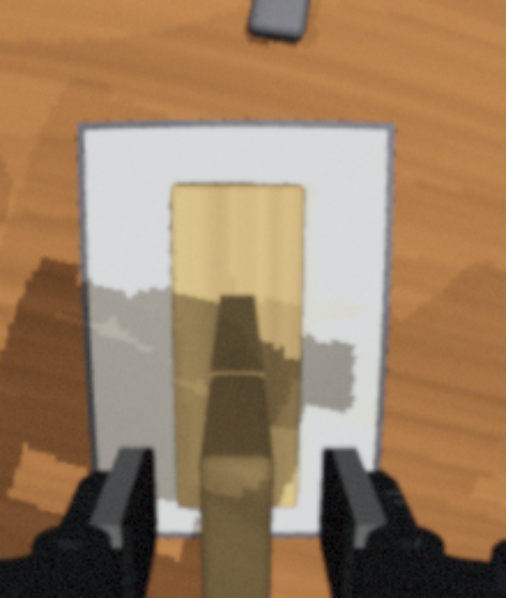

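Released; the block stands free, straight on the plate. Withdraw straight up.

>>> step_arm(rows=[[[0,0,0],[0,-4,0],0.6],[[0,0,0],[0,-12,0],0.6],[[0,0,0],[0,-25,0],0.6],[[0,0,0],[0,-45,0],0.6],[[0,0,0],[0,-70,0],0.6],[[0,0,0],[0,-100,0],0.6],[[0,0,0],[0,-130,0],0.6],[[0,0,0],[0,-155,0],0.6],[[0,0,0],[0,-170,0],0.6],[[0,0,0],[0,-175,0],0.6]])

```text
time: 22.7
eef_pos: [0.5518, 0.0256, 0.2735]
tcp_rot: [-0.555, 0.434, -0.439, 0.558]
contact_force: [0.5, -0.2, 0.4]
opening: 0.397
```

>>> step_arm(rows=[[[0,0,0],[0,0,-15],0.6],[[0,0,0],[-20,0,-35],0.6],[[0,0,0],[-50,0,-50],0.6],[[0,0,0],[-85,0,-55],0.6],[[0,0,0],[-120,0,-55],0.6],[[0,0,0],[-155,0,-55],0.6],[[0,0,0],[-190,0,-55],0.6],[[0,0,0],[-220,0,-55],0.6],[[0,0,0],[-240,0,-55],0.6],[[0,0,0],[-240,0,-55],0.6]])

```text
time: 23.53
eef_pos: [0.438, 0.2488, 0.2674]
tcp_rot: [-0.557, 0.436, -0.435, 0.557]
contact_force: [-1.0, 0.4, -0.7]
opening: 0.401
```

```bash
python3 shot.py 23 wrist scene top; 
python3 - <<'E'
from h import *
np.set_printoptions(precision=4,suppress=True)
for n in ("top23","scene23"):
  p,W=cloud(n)
  d=np.hypot(W[...,0]-.5475,W[...,1]-.0265)
  m=(d<.08)&(W[...,2]>.013)&(W[...,2]<.03); q=W[m]; 
  if m.sum()>10: print(n,"sole",m.sum(),cv2.minAreaRect((q[:,:2]*1000).astype(np.float32)),np.median(q[:,2]))
  m=(d<.08)&(W[...,2]>.158)&(W[...,2]<.175); q=W[m]; 
  if m.sum()>5: print(n,"top",m.sum(),cv2.minAreaRect((q[:,:2]*1000).astype(np.float32)),np.median(q[:,2]))
  d=np.hypot(W[...,0]-.56,W[...,1]-.281); m=(d<.08)&(W[...,2]>.038)&(W[...,2]<.05); q=W[m]; print(n,"tin",m.sum(),(q.min(0)+q.max(0))/2 if m.any() else None)
E
```

```text
{'time': 23.6833, 'qpos': [0.3081, -0.1501, 1.9012, -0.0007, 1.3909, 1.639], 'eef_pos': [0.4394, 0.2455, 0.2673], 'tcp_rot': [0.5565, -0.4364, 0.4367, -0.556], 'contact_force': [0.3772, 0.048, 1.1267], 'opening': 0.4018}
top23 sole 346 ((546.8844604492188, 27.187000274658203), (120.66806030273438, 45.42164993286133), 13.22610092163086) 0.019101214834438298
top23 top 52 ((547.1425170898438, 27.373977661132812), (43.27111053466797, 11.670698165893555), 13.128543853759766) 0.16379930305468954
top23 tin 391 [0.5582 0.2716 0.0441]
scene23 sole 284 ((548.6033935546875, 24.128814697265625), (120.63349151611328, 48.604881286621094), 12.93576431274414) 0.02066547061565353
scene23 top 49 ((548.6647338867188, 25.277359008789062), (43.874820709228516, 16.249387741088867), 14.682058334350586) 0.16450362091172058
scene23 tin 331 [0.5556 0.2743 0.0442]
```

View pics/scene23.png

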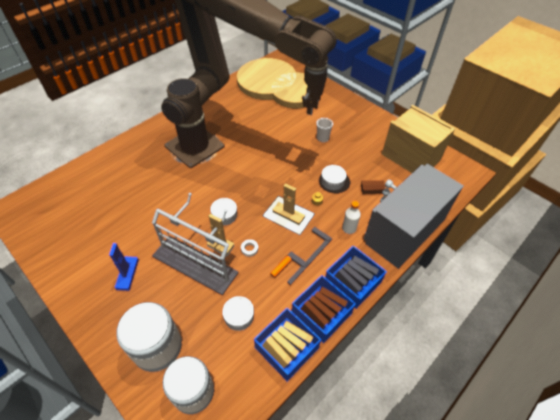

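View pics/top23.png

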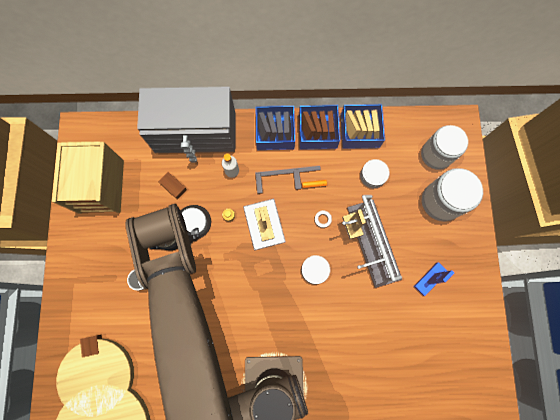

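```bash
python3 - <<'E'
import cv2
s=cv2.imread("pics/scene23.png");w=cv2.imread("pics/wrist23.png")
import numpy as np
cv2.imwrite("pics/c23.png",np.hstack([cv2.resize(s[150:240,260:360],(440,400),interpolation=cv2.INTER_CUBIC),cv2.resize(w,(533,400))[:, :360]]))
E
```

```text
(no output)
```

View pics/c23.png

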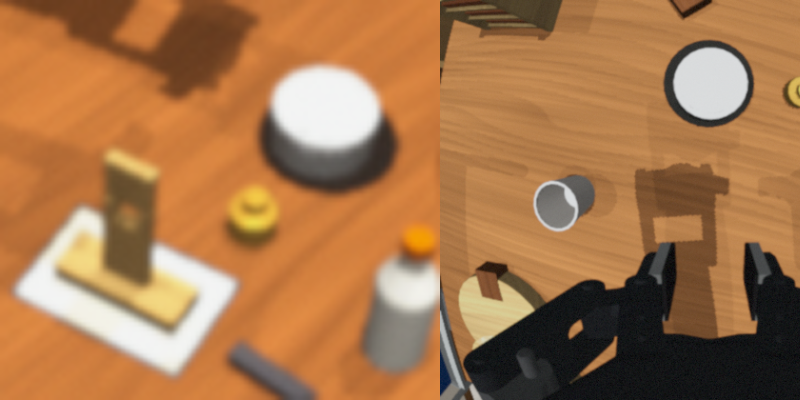

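The tin is well inside the disc. The block stands upright in the middle of the plate, and the short block and the bystanders look undisturbed. I'm handing the job in.

```bash
python3 -c "
from plant import ctrl
print(ctrl.sign_off())"
```

```text
the job is handed in; nothing more can be done
None
```

Both parts of the job are done in the order asked, and I handed it in at about 24 s of the 67 s allowed.

**Tin:** I pushed it flat between the open fingers around the brass weight onto the parking disc. When I finished pushing, it sat at about (0.559, 0.280), against a disc centre of (0.560, 0.281). The last pictures show it well inside the disc. The final depth readings of the tin came out 7–9 mm lower in y, with the arm partly hiding it in the top view.

**Long block:** I gripped it by the handle top, raised it 7 mm, tilted it to about 46° and slid it over the barb. The only load I read was its own weight of about 3 N. I set it down with about 4 N.
- **Position:** the last views put its centre within 2–3 mm of the plate centre.
- **Alignment:** its sole lies within about 1° of the plate's long axis.
- **Height:** its top reads 0.164 m, against 0.165 m expected for standing upright.

**Disagreement found:** the real fingertips sit about 42 mm behind the reported TCP, seen in both the wrist and scene cameras. My first push therefore passed above the tin without touching it, and I corrected all later heights for this.

In the last pictures the short block is still on its hook, the bystanders look unmoved, and the robot touches nothing.

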